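Knock home the slanted latch pin of a rocker platform

ROBOT

A 7-joint arm with a two-finger parallel gripper is mounted at the origin on a cart in front of the work surface, level with it; the furniture and walls round the work are solid. World frame = base frame: x ahead of the robot, y to its left, z up, the work surface at z = 0. Lengths are in m, angles in rad, forces in N, time in s.
With the tool pointing down it reaches from about 0.4 to 0.875 m from the base axis. Payload 19.3 kg.
Tool frame: the origin (TCP) lies on the centre line of the jaws, within the pads' length; the fingertips stand 25 mm ahead of it and the grasp point (between the pads) lies 6 mm ahead of it (tips_ahead is the distance from the TCP to the fingertips, in m); z points along the fingers, y is the direction in which the jaws open and shut (so a half turn about z gives the same grasp; the last joint's range is limited). The gripper opens to 85 mm and grips with 20 to 120 N. Pads are 22 mm wide; open, the fingers measure 114 mm over their backs; the gripper's body (76 mm by 85 mm) begins 54 mm behind the grasp point. The pads swing forward as they close: fully open they stand 13 mm farther back than shut.
Start: joints at [-1.418, 0.521, -0.036, 1.599, 0.021, 1.021, -0.113], TCP at [0.138, 0.61, 0.256] pointing down, gripper open.
Joint ranges: [-2.91, 2.91], [-0.3, 2.13], [-1.5, 1.42], [0.17, 2.43], [-1.26, 4.41], [0.16, 1.93], [-2.52, 2.52]. Speed limits (rad/s): [1.89, 1.89, 2.39, 2.39, 3.01, 3.01, 3.01].

INTERFACE

Orientations are given as [roll, pitch, yaw] about the fixed x, y, z axes, in that order (R = Rz(yaw) Ry(pitch) Rx(roll)).
In Python, from workcell import observe, grab_frame, job_done, outline_of, tips_ahead gives the robot as it stands. The module is installed in compiled form; this text tells all that it offers.
- The arm moves only by the tool move_arm, never from a script. Its argument "motion" is a list of rows, each a list of 2 entries, a list of its own where there are three numbers: the shift along the world's x, y, z in mm, then the turn, a rotation vector about the world's x, y, z in rad. A call has 1 to 12 rows; each row is the pose to reach, as a shift and turn from the pose commanded when the call began; what a row does not reach only later rows make up. A row lasts 1/8 s, in which the tool goes at most 62.5 mm and 10.7 degrees, less where a joint would pass 70% of its speed; a pose out of reach is approached as far as the arm can. A call with a gripper value outside its range is refused whole. "jaw" is the finger opening in mm, from 0 to 85.4, set as the call begins (left out, the last holds). The fingers move at their own pace and stop on an object; "grip_force" is the grip in N (left out, the last holds). Time passes only in rows, so rows that repeat a pose let the fingers close. It gives the time, the measured TCP pose, the force and the opening at its end, in the units of the state.
- observe(): the state, without advancing time (a new reading comes with each control period).
- grab_frame(name): name is "side" or "top" or "wrist"; returns a dict with "frame" (420x560x3 uint8, red, green, blue), "fx", "fy", "cx", "cy" (pixels), "T" (4x4, takes a point from camera to world coordinates); the wrist camera has in their place "mount" (4x4, takes a point from camera to tool coordinates, whose origin is the TCP and whose axes are the flange's). Camera axes: x right, y down, z forward; pixel columns grow to the right and rows downward; lengths in m; the calibration is good to about 2 mm. A picture is of the moment at which its call begins: read the wrist's pose just before it. There is no depth.
- job_done(): hands the job in, once; it reports no verdict.
Trained networks look in the newest picture that a camera, given by its name, has taken for a name from the list of things; names that differ only in an ending like _2 or _b are one class to them, and where a whole thing is asked for, a point or a joint stands for the part that bears it (a point fixed in the world has none). Each returns a list of dicts, best first, with "score" (0 to 1); they miss things now and then, are a little off and sometimes report something else, mostly with a low value. They report only what shows in the picture. A call takes as long as a camera call. They do not tell look-alikes from the thing itself.
- outline_of(label, camera): "pixels" (420x560 bool, what is visible of it) and "pixel" ([column, row] in pixels, amid what is visible of it).
The state is a dict: "clock": time; "qpos": joint angles; "qd": joint speeds; "joint_efforts": joint torques, N m; "position": TCP position; "tool_rot": TCP orientation; "force": force on the tool from outside, world axes, zero at the start; "moment": the same for the moment, N m; "grip_width": finger opening in m.
Only numpy, scipy, OpenCV 4.12 (cv2) and the standard library are available. Lean on these libraries where they do the work, as an engineer would, in place of code of your own. Each camera call takes 0.05 s, during which the arm holds its last target.

TASK

Lock the box of slides on its rocker platform: pick up the mallet by its handle and, with brisk blows square along the slant of the platform's sprung latch pin, drive the pin down until its head sits on the mouth of its barrel, then bear on the seated head firmly with the mallet, still square, until you feel about 20 N, so that it bites; never hit it with more than 80 N or with the gripper. Then stand the mallet upright on its face on the worktop, let go, and leave the cup, timer and dish where they are.

Things in the scene. Friction and masses are not known exactly. Their poses are not given: they have to be found in the camera images.
- platform: aluminium plate on four rubber feet, 215 x 150 mm, top 12 mm above the worktop, fixed to it. Origin: centre of the underside; x points away from the latch to the box of slides, z up. A grey box of slides (fixed, 93 x 104 x 38 mm) stands on it behind the latch; the highest part is the pin
- pin_top (a point): centre of the flat top of the latch pin's steel head (20 mm diameter, 8 mm thick), the place to hit; about 75 mm from the platform's origin along its -x, 83 mm above the worktop. The pin sticks out of a slanted grey barrel 36 mm across. z axis = the pin's axis, out and up: it leans 30 degrees from vertical towards the platform's -x, roughly towards the robot. Moves with the pin
- latch_pin (a joint): travel of the latch pin down its axis in m: 0 = fully out, 0.014 = home, the head's underside hard on the barrel's mouth. It starts between 0 and 0.004. It is a tight sprung fit: it takes about 11 to 13 N to move it down, the same all the way, and it stays where it is left
- mallet_grip (a point): point of the mallet's handle where it is best gripped, centre of the section. Handle: straight wooden bar with flat sides, 18 mm wide (mallet's y), 22 mm high (z), from 20 to 144 mm from the head's axis. The point is 58 mm from the head's axis and 35 mm above the mallet's foot face. Mallet axes: the head lies in the direction +x from here, z up along the head's axis when it stands. Mallet mass 0.2 to 0.4 kg
- mallet_face (a point): centre of the mallet's lower flat face, on which it stands and with which it strikes. Dark rubber head: upright cylinder, 46 mm diameter, 70 mm high; z axis points from this face to the other. Same axes as mallet_grip: this point is +58 mm in x, -35 mm in z from it. Only friction stops the mallet turning about the gripper's pads under a heavy blow
- specimen_cup: white lidded specimen cup, 54 mm diameter, 66 mm high, loose bystander; origin at the centre of its underside
- timer: white bench timer, 45 x 75 x 63 mm, loose bystander; origin at the centre of its underside
- dish: flat round lidded dish, 60 mm diameter, 15 mm high, loose bystander; origin at the centre of its underside
Mind the look-alikes: they are no part of the job. Leave any purple look-alike of the part that bears mallet_grip alone.

How it is judged:
By the outcome, as a careful person would: the job done as asked, in the order asked, and still so for the second after the job is handed in, with the robot touching nothing.
It also fails if it takes over 51 s, if anything falls off the work surface, if the arm or the gripper's body presses on something with over 40 N, if the wrist force passes 120 N, or if a joint passes its speed limit or range.

## Working session

There is one attempt and no reset: what is moved stays moved. The work goes in short steps, Python scripts to look and compute and a tool call to move; the robot and the scene stay as the last step left them, time stands still between calls to the robot, and variables do not carry over. Pictures are saved under pics/ and viewed, and the job is handed in when it is done.

Besides the shell and the picture viewer there is one more tool, called after "Request:" as a command line: name --argument value ..., lists and objects as JSON in quotes. move_arm: Moves the arm, as the interface text tells. Its arguments: {"type":"object","properties":{"motion":{"type":"array"},"jaw":{"type":"number"},"grip_force":{"type":"number"}},"required":["motion"]}

```bash
mkdir -p pics
cat > h.py <<'E'
import numpy as np, cv2
from workcell import *
def shot(cam,name):
    o=observe(); f=grab_frame(cam)
    cv2.imwrite('pics/%s.png'%name, f['frame'][:,:,::-1]); return o,f
E
python3 - <<'E'
from h import *
o=observe(); print({k:np.round(v,3) for k,v in o.items()}); print(tips_ahead)
for c in ['side','top','wrist']:
    o,f=shot(c,c+'0'); print(c,f['fx'],f['cx'],f['cy'],np.round(f.get('T',f.get('mount')),3).tolist())
    if c!='wrist':
        for l in ['platform','pin_top','mallet_grip','specimen_cup','timer','dish']:
            for d in outline_of(l,c):
                ys,xs=np.nonzero(d['pixels']); print(c,l,round(d['score'],2),np.round(d['pixel']),len(xs),xs.min(),xs.max(),ys.min(),ys.max())
E
```

```text
{'clock': np.float64(0.0), 'qpos': array([-1.418,  0.522, -0.036,  1.6  ,  0.021,  1.021, -0.113]), 'qd': array([ 0.001, -0.   , -0.001, -0.002,  0.002,  0.001,  0.   ]), 'joint_efforts': array([ 2.0000e-03, -9.2709e+01,  1.9810e+00, -3.6993e+01,  1.8000e-02,
        8.0000e-03, -0.0000e+00]), 'position': array([0.138, 0.609, 0.256]), 'tool_rot': array([-3.14 ,  0.   ,  2.919]), 'force': array([ 0.432,  0.231, -0.156]), 'moment': array([ 0.02 , -0.011,  0.011]), 'grip_width': np.float64(0.085)}
0.025
side 516.2352591904264 291.4996927705355 207.40361329522574 [[0.592, -0.673, 0.443, -0.016], [-0.806, -0.505, 0.31, -0.409], [0.015, -0.54, -0.841, 1.076], [0.0, 0.0, 0.0, 1.0]]
side platform 0.94 [236. 162.] 3929 190 283 122 201
side pin_top 0.51 [214. 161.] 51 212 220 157 163
side mallet_grip 0.93 [287. 260.] 898 273 307 216 283
side mallet_grip 0.86 [362. 289.] 1025 316 380 264 317
side specimen_cup 0.61 [331. 195.] 540 321 342 180 210
side timer 0.91 [442. 261.] 735 426 461 241 275
top 488.6349254508126 276.8498695158303 203.24824046828715 [[-0.006, -0.997, 0.08, 0.398], [-1.0, 0.005, -0.017, -0.024], [0.017, -0.08, -0.997, 1.494], [0.0, 0.0, 0.0, 1.0]]
top platform 0.66 [199. 185.] 3456 173 223 147 218
top mallet_grip 0.64 [345. 220.] 457 334 359 206 259
top mallet_grip 0.62 [290. 231.] 467 280 302 198 252
top specimen_cup 0.48 [287. 169.] 279 278 295 160 178
top timer 0.9 [383. 166.] 328 371 398 157 172
top dish 0.66 [163. 236.] 254 157 174 227 245
wrist 364.85380383708855 279.08656813044234 211.13146181549615 [[0.0, -0.945, -0.327, 0.085], [1.0, 0.001, -0.001, -0.001], [0.001, -0.327, 0.945, -0.117], [0.0, 0.0, 0.0, 1.0]]
```

Run:
```python
import cv2
a=cv2.imread('pics/side0.png'); b=cv2.imread('pics/top0.png')
cv2.imwrite('pics/s1.png',cv2.resize(a[110:340,150:480],None,fx=2.4,fy=2.4,interpolation=2))
cv2.imwrite('pics/t1.png',cv2.resize(b[130:290,130:430],None,fx=2.6,fy=2.6,interpolation=2))
```

```text
(no output)
```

View pics/s1.png

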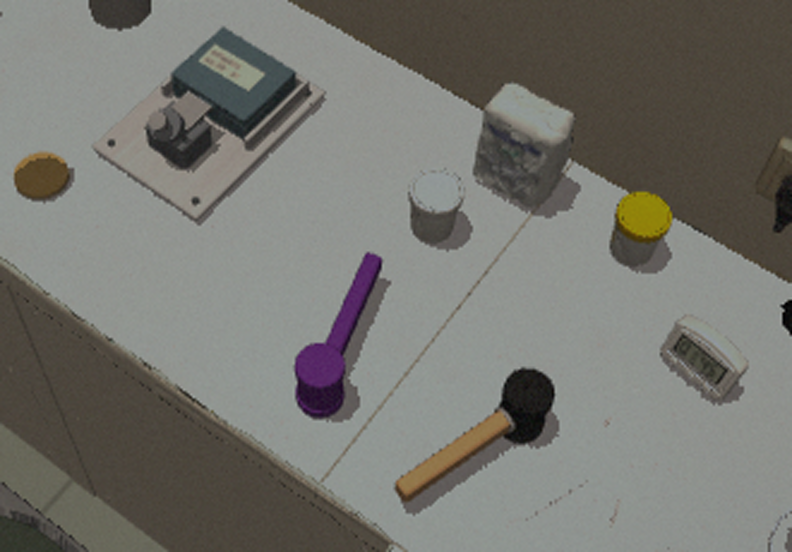

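View pics/t1.png

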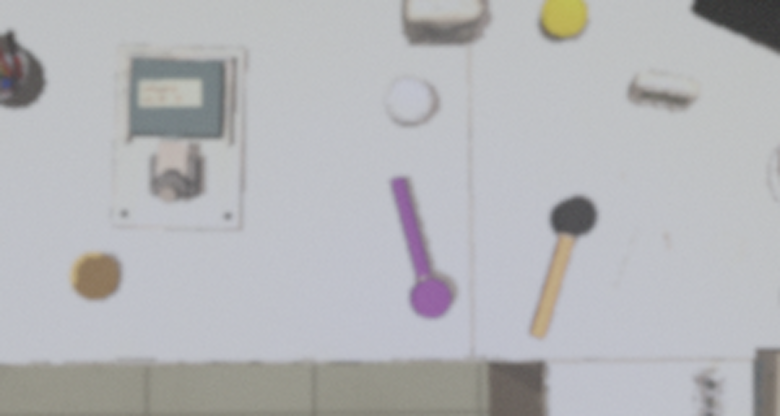

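View pics/top0.png

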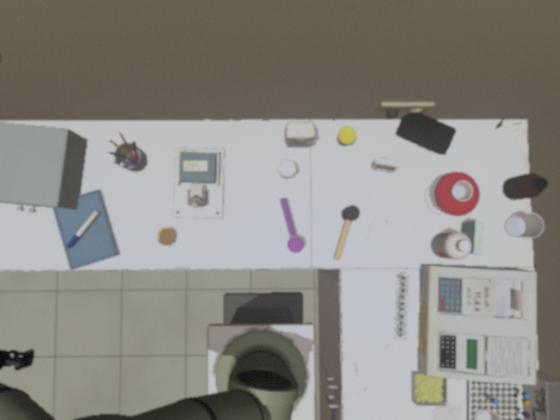

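```bash
cat >> h.py <<'E'
def ray(f,px,T=None):
    T=f['T'] if T is None else T
    d=np.array([(px[0]-f['cx'])/f['fx'],(px[1]-f['cy'])/f['fy'],1.]); return T[:3,3],T[:3,:3]@d
def atz(f,px,z,T=None):
    c,d=ray(f,px,T); return c+d*(z-c[2])/d[2]
def proj(f,p,T=None):
    T=f['T'] if T is None else T
    q=T[:3,:3].T@(np.array(p)-T[:3,3]); return np.array([f['fx']*q[0]/q[2]+f['cx'],f['fy']*q[1]/q[2]+f['cy']])
def wristT(o,f):
    from scipy.spatial.transform import Rotation as R
    T=np.eye(4);T[:3,:3]=R.from_euler('xyz',o['tool_rot']).as_matrix();T[:3,3]=o['position'];return T@f['mount']
E
python3 - <<'E'
from h import *
_,ft=shot('top','t2');_,fs=shot('side','s2')
for n,f in(('top',ft),('side',fs)):
    hsv=cv2.cvtColor(f['frame'],cv2.COLOR_RGB2HSV)
    for d in outline_of('mallet_grip',n):
        m=d['pixels'].astype(np.uint8); m=cv2.dilate(m,np.ones((3,3)))>0
        wood=m&(hsv[...,0]<25)&(hsv[...,1]>70)&(hsv[...,2]>90); blk=m&(hsv[...,2]<70)&~((hsv[...,0]>130)&(hsv[...,1]>60))
        print(n,wood.sum(),blk.sum())
        if wood.sum()<100: continue
        ys,xs=np.nonzero(wood); P=np.c_[xs,ys].astype(float); c=P.mean(0);u=np.linalg.svd(P-c)[2][0];t=(P-c)@u
        e=[c+u*t.min(),c+u*t.max()]
        print('handle ends',[np.round(atz(f,x,.040),3) for x in e])
        ys,xs=np.nonzero(blk); print('head mean',xs.mean(),ys.mean(),np.round(atz(f,[xs.mean(),ys.mean()],.07 if n=='top' else .035),3))
c=lambda x,y:atz(ft,[130+x/2.6,130+y/2.6],.012)
C=[c(118,45),c(245,48),c(241,228),c(112,225)];print(np.round(C,3),np.mean(C,0), [np.linalg.norm(C[i]-C[i-1]) for i in range(4)])
s=lambda x,y,z:atz(fs,[150+x/2.4,110+y/2.4],z)
C=[s(223,28,.05),s(325,93,.012),s(200,220,.012),s(94,147,.012)];print(np.round(C,3), [np.linalg.norm(C[i]-C[i-1]) for i in range(4)])
print('pin side',s(160,121,.083),'top',atz(ft,[130+173/2.6,130+187/2.6],.083))
for l in ['specimen_cup','timer','dish']:
    for d in outline_of(l,'top'): print(l,d['score'],atz(ft,d['pixel'],.03))
E
```

```text
top 0 0
top 127 0
handle ends [array([ 0.455, -0.258,  0.04 ]), array([ 0.353, -0.225,  0.04 ])]
head mean nan nan [nan nan nan]
side 0 10
side 411 525
handle ends [array([ 0.46 , -0.264,  0.04 ]), array([ 0.346, -0.227,  0.04 ])]
head mean 366.3180952380952 280.35809523809525 [ 0.476 -0.27   0.035]
[[0.69  0.26  0.012]
 [0.686 0.111 0.012]
 [0.473 0.115 0.012]
 [0.478 0.265 0.012]] [0.58177938 0.18765898 0.012     ] [np.float64(0.21217244482662145), np.float64(0.149335615313249), np.float64(0.21244125290320812), np.float64(0.1499650700582234)]
[[0.663 0.231 0.05 ]
 [0.682 0.105 0.012]
 [0.471 0.108 0.012]
 [0.475 0.257 0.012]] [np.float64(0.19379019760456936), np.float64(0.13292010543777247), np.float64(0.211134618287309), np.float64(0.1498233267546384)]
pin side [0.50658348 0.18197232 0.083     ] top [0.51591205 0.1838904  0.083     ]
specimen_cup 0.78 [ 0.61031655 -0.09137455  0.03      ]
timer 0.61 [ 0.63677773 -0.37036522  0.03      ]
dish 0.7 [0.41092312 0.28700875 0.03      ]<stdin>:13: RuntimeWarning: Mean of empty slice.
  ret = ret.dtype.type(ret / rcount)
```

Request:
move_arm --motion '[[[15, -15, 0], [0, 0, -0.07]], [[50, -50, 0], [0, 0, -0.2]], [[90, -90, 0], [0, 0, -0.35]], [[130, -130, 0], [0, 0, -0.5]], [[170, -170, 0], [0, 0, -0.65]], [[210, -215, 0], [0, 0, -0.8]], [[250, -260, 0], [0, 0, -0.95]], [[290, -300, 0], [0, 0, -1.1]], [[330, -340, 0], [0, 0, -1.25]], [[360, -370, 0], [0, 0, -1.35]], [[380, -385, 0], [0, 0, -1.42]], [[380, -385, 0], [0, 0, -1.42]]]'

```text
clock: 2.6
position: [0.519, 0.2233, 0.2562]
tool_rot: [3.141, 0.0, 1.495]
force: [-0.4, -0.2, 0.5]
grip_width: 0.0858
```

Run:
```python
from h import *
o,f=shot('wrist','w1'); print(o['clock'],o['qpos'].round(2),o['position'],o['tool_rot'],abs(o['qd']).max())
T=wristT(o,f)
for l in ['platform','pin_top','latch_pin']:
    for d in outline_of(l,'wrist'): print(l,d['score'],d['pixel'],d['pixels'].sum())
for p in [[.505,.186,.083],[.473,.111,.012],[.475,.260,.012]]: print(proj(f,p,T))
```

```text
2.6 [-0.8   0.45  0.41  1.78 -0.21  0.95 -0.39] [0.5190045  0.22327858 0.25621682] [3.14135888e+00 3.31573381e-04 1.49481008e+00] 0.037889133190918134
platform 0.86 [342.2, 189.7] 28410
pin_top 0.88 [269.3, 231.2] 462
latch_pin 0.74 [273.2, 228.0] 484
[266.68258668 234.57917149]
[245.97383868 273.76947595]
[231.97864376 139.00026709]
```

View pics/w1.png

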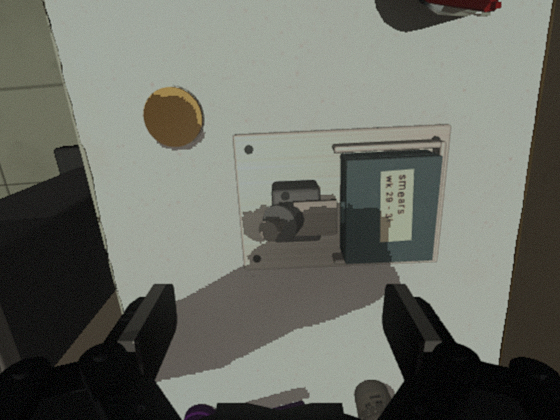

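Run:
```python
from h import *
a=cv2.imread('pics/w1.png'); cv2.imwrite('pics/w1z.png',cv2.resize(a[115:280,225:460],None,fx=3.4,fy=3.4,interpolation=2))
```

```text
(no output)
```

View pics/w1z.png

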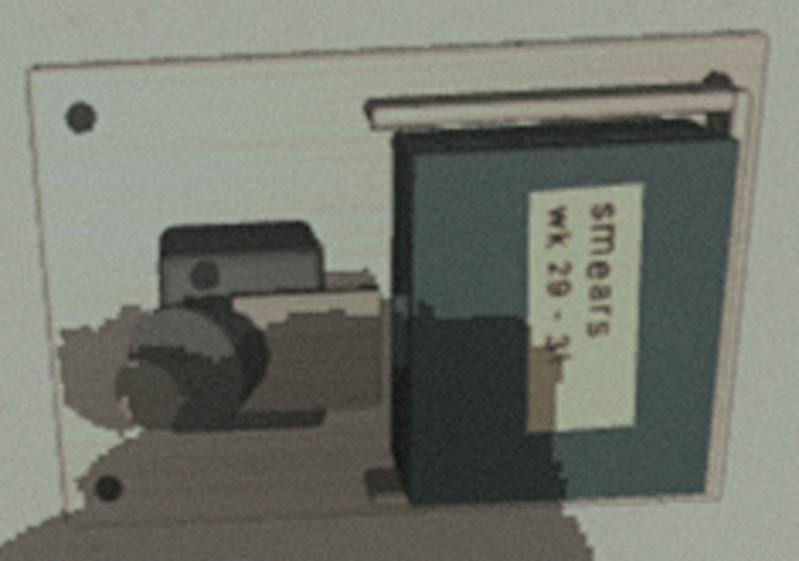

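Run:
```python
from h import *
o,f=shot('wrist','w1b');T=wristT(o,f)
g=lambda x,y,z:atz(f,[225+x/3.4,115+y/3.4],z,T)
C=[g(32,68,.012),g(768,35,.012),g(720,497,.012),g(68,522,.012)];print(np.round(C,4),np.mean(C,0),[np.linalg.norm(C[i]-C[i-1]).round(4) for i in range(4)])
print([np.degrees(np.arctan2(*(C[j]-C[i])[[1,0]])) for i,j in((0,1),(3,2))])
for d in outline_of('pin_top','wrist'):
    ys,xs=np.nonzero(d['pixels']);print(xs.min(),xs.max(),ys.min(),ys.max(),d['score'])
    for z in(.080,.083): print(atz(f,[xs.mean(),ys.mean()],z,T), atz(f,d['pixel'],z,T))
```

```text
[[0.4758 0.2659 0.012 ]
 [0.6858 0.2605 0.012 ]
 [0.6826 0.1142 0.012 ]
 [0.4714 0.1198 0.012 ]] [0.57891203 0.1901033  0.012     ] [np.float64(0.1461), np.float64(0.2101), np.float64(0.1463), np.float64(0.2113)]
[np.float64(-1.4695431184387315), np.float64(-1.5196668777068052)]
261 285 221 243 0.89
[0.50897433 0.18962865 0.08      ] [0.50977805 0.18784167 0.08      ]
[0.50911724 0.1908536  0.083     ] [0.50991274 0.18908492 0.083     ]
```

Request:
move_arm --motion '[[[-3, -15, 0], [0, 0, -0.08]], [[-10, -60, 0], [0, 0, -0.25]], [[-20, -110, 0], [0, 0, -0.43]], [[-30, -160, 0], [0, 0, -0.61]], [[-40, -210, 0], [0, 0, -0.79]], [[-50, -260, 0], [0, 0, -0.97]], [[-60, -310, -10], [0, 0, -1.15]], [[-70, -360, -20], [0, 0, -1.33]], [[-80, -410, -30], [0, 0, -1.51]], [[-90, -450, -40], [0, 0, -1.69]], [[-98, -475, -40], [0, 0, -1.815]], [[-98, -475, -40], [0, 0, -1.815]]]'

```text
clock: 4.4
position: [0.4195, -0.2516, 0.2163]
tool_rot: [3.141, 0.0, -0.319]
force: [0.3, 0.2, 0.3]
grip_width: 0.0855
```

Run:
```python
from h import *
o,f=shot('wrist','w2'); print(o['clock'],o['qpos'].round(2),o['position'],o['tool_rot'],abs(o['qd']).max())
T=wristT(o,f)
for l in ['mallet_grip']:
    for d in outline_of(l,'wrist'): print(l,d['score'],d['pixel'],d['pixels'].sum())
for p in [[.421,-.252,.046],[.476,-.270,.07],[.346,-.227,.046]]: print(proj(f,p,T))
```

```text
4.4 [-0.23  0.51  0.89  2.02 -0.53  0.85 -0.93] [ 0.41950286 -0.25158312  0.21626622] [ 3.14096654e+00  1.51141432e-04 -3.19295456e-01] 0.03707603152965506
mallet_grip 0.64 [275.6, 134.3] 6098
mallet_grip 0.61 [103.3, 236.9] 8271
[277.72654427 191.67201589]
[277.33626271 121.95927565]
[277.59638019 277.29619706]
```

View pics/w2.png

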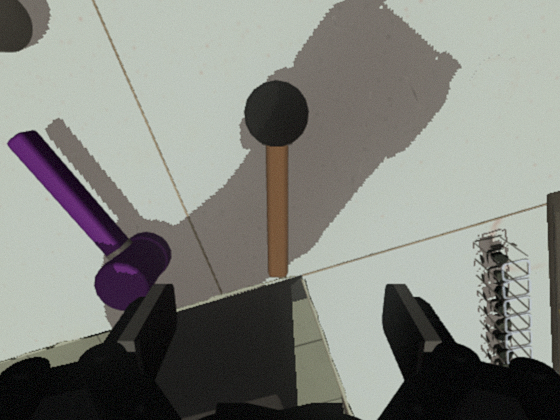

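Run:
```python
from h import *
o,f=shot('wrist','w2b');T=wristT(o,f)
h=atz(f,[276.3,113],.07,T);e=atz(f,[278,277],.046,T);n=atz(f,[277,150],.046,T)
d=h-e;d[2]=0;print(h,e,n,np.linalg.norm(d),np.arctan2(d[1],d[0]));u=d/np.linalg.norm(d);print('grip',h-u*.058,e+u*.086)
_,ft=shot('top','t3')
for d in outline_of('mallet_grip','top'): print(d['pixel'],atz(ft,d['pixel'],.04))
```

```text
[ 0.48303066 -0.26890639  0.07      ] [ 0.34697555 -0.22581187  0.046     ] [ 0.45449962 -0.25998531  0.046     ] 0.14271696189077623 -0.3067458538776509
grip [ 0.42773803 -0.25139283  0.07      ] [ 0.42896117 -0.25178025  0.046     ]
[291.7, 233.5] [ 0.42388145 -0.09258387  0.04      ]
[195.8, 181.0] [0.58226761 0.1928407  0.04      ]
[345.5, 210.7] [ 0.49094117 -0.25413171  0.04      ]
```

Request:
move_arm --motion '[[[13, -1.5, -40], [0, 0, 0.012]], [[13, -1.5, -85], [0, 0, 0.012]], [[13, -1.5, -130], [0, 0, 0.012]], [[13, -1.5, -160], [0, 0, 0.012]], [[13, -1.5, -175], [0, 0, 0.012]], [[13, -1.5, -175], [0, 0, 0.012]], [[13, -1.5, -175], [0, 0, 0.012]]]' --jaw 50 --grip_force 120

```text
clock: 5.52
position: [0.4337, -0.2521, 0.0423]
tool_rot: [3.142, -0.001, -0.304]
force: [-0.2, -0.4, -0.4]
grip_width: 0.0502
```

Run:
```python
from h import *
o,f=shot('wrist','w3'); print(o['position'],o['tool_rot'],o['grip_width'],o['force'])
```

```text
[ 0.43368626 -0.2520772   0.04230851] [ 3.14153416e+00 -1.36825507e-03 -3.03863371e-01] 0.050155040291631314 [-0.17398807 -0.39728178 -0.41386183]
```

View pics/w3.png

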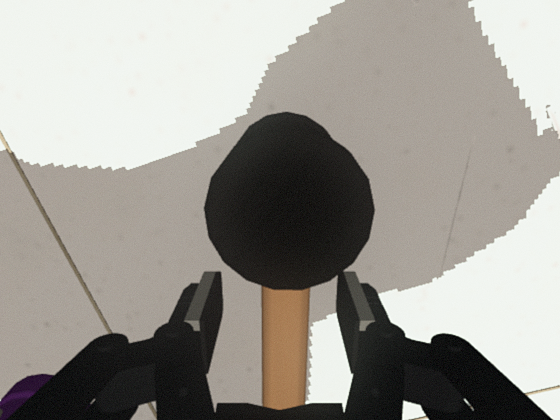

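Request:
move_arm --motion '[[[-0.8, -2.4, -1], [0, 0, 0]], [[-0.8, -2.4, -1], [0, 0, 0]]]'

```text
clock: 5.82
position: [0.4324, -0.2546, 0.0406]
tool_rot: [3.142, -0.001, -0.304]
force: [-0.2, -0.0, -0.5]
grip_width: 0.0498
```

Request:
move_arm --motion '[[[0, 0, 0], [0, 0, 0]], [[0, 0, 0], [0, 0, 0]], [[0, 0, 0], [0, 0, 0]], [[0, 0, 0], [0, 0, 0]], [[0, 0, 0], [0, 0, 0]], [[0, 0, 0], [0, 0, 0]]]' --jaw 0 --grip_force 120

```text
clock: 6.58
position: [0.4323, -0.2544, 0.0405]
tool_rot: [-3.141, -0.0, -0.304]
force: [-2.0, 0.3, 7.4]
grip_width: 0.0162
```

Run:
```python
from h import *
o,f=shot('wrist','w4'); print(o['clock'],o['position'],o['tool_rot'],o['grip_width'],o['force'],o['moment'])
```

```text
6.575 [ 0.43229546 -0.25439509  0.04048949] [-3.14145087e+00 -1.27425536e-04 -3.04426513e-01] 0.016170598510924568 [-1.97534899  0.29557208  7.35009728] [0.17586889 0.17267065 0.02484498]
```

View pics/w4.png

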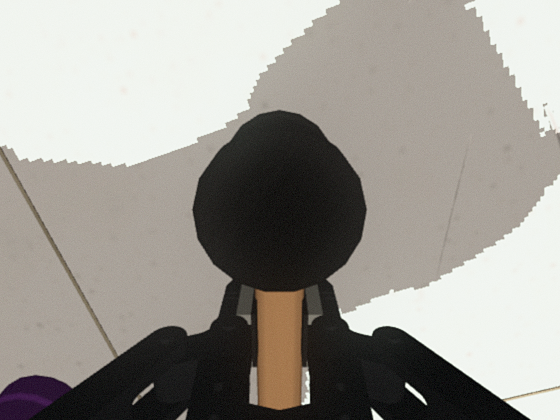

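```bash
cat >> h.py <<'E'
from scipy.spatial.transform import Rotation as R
PIN=np.array([.506,.189,.083]); YAW=-.026
FT=np.array([.0525,0,.0405])
def Mm(yaw=YAW,tilt=np.pi/6):
    z=np.array([-np.sin(tilt),0,np.cos(tilt)]);x=np.array([0,1.,0]);y=np.cross(z,x)
    return R.from_euler('z',yaw)*R.from_matrix(np.c_[x,y,z])
TOOLM=R.from_matrix(np.diag([1.,-1,-1]))
AX=Mm().as_matrix()[:,2]
def target(stand,pin=PIN):
    Rt=Mm()*TOOLM
    return pin+AX*stand-Rt.apply(FT), Rt
def face(o):
    Rt=R.from_euler('xyz',o['tool_rot']); return o['position']+Rt.apply(FT), -Rt.as_matrix()[:,2]
E
python3 - <<'E'
from h import *
o=observe(); p,Rt=target(.05); R0=R.from_euler('xyz',o['tool_rot'])
print(AX,p,(p-o['position'])*1000,(Rt*R0.inv()).as_rotvec(),face(o))
E
```

```text
[-0.49983101  0.01299854  0.8660254 ] [0.45940045 0.13769411 0.1613753 ] [ 27.10456855 392.07154262 120.86849185] [-0.49222332 -0.35140725  1.80122254] (array([ 4.82390753e-01, -2.70102570e-01,  1.33062613e-05]), array([-1.78661110e-04, -1.55788520e-04,  9.99999972e-01]))
```

Request:
move_arm --motion '[[[0, 0, 15], [0, 0, 0]], [[0, 0, 50], [0, 0, 0]], [[0, 0, 95], [-0.02, -0.02, 0.08]], [[2, 30, 140], [-0.06, -0.045, 0.23]], [[4, 70, 165], [-0.11, -0.08, 0.4]], [[7, 110, 180], [-0.15, -0.11, 0.56]], [[10, 150, 180], [-0.2, -0.14, 0.72]], [[13, 190, 180], [-0.24, -0.17, 0.88]], [[16, 230, 180], [-0.28, -0.2, 1.04]], [[18, 270, 180], [-0.33, -0.235, 1.2]], [[20, 310, 180], [-0.37, -0.265, 1.36]], [[22, 345, 175], [-0.415, -0.297, 1.52]]]'

```text
clock: 8.12
position: [0.454, 0.0923, 0.2158]
tool_rot: [2.684, -0.067, 1.267]
force: [0.2, -0.5, -3.6]
grip_width: 0.0157
```

Run:
```python
from h import *
o=observe(); p,Rt=target(.05); R0=R.from_euler('xyz',o['tool_rot'])
print(o['position'],o['qpos'].round(2),(p-o['position'])*1000,(Rt*R0.inv()).as_rotvec(),o['force'],o['grip_width'])
```

```text
[0.45397784 0.0922648  0.2157782 ] [-1.26  0.31  0.91  2.39  0.05  0.16 -0.79] [  5.42261145  45.4293142  -54.40289727] [-0.07694326 -0.05395993  0.275218  ] [ 0.15291138 -0.4615405  -3.57648384] 0.015675089574539967
```

```bash
cat > fk.py <<'E'
from h import *
import itertools
from scipy.optimize import least_squares
D=[([-1.418,.5215,-.036,1.5995,.021,1.021,-.113],[.138,.6095,.256],[-3.14,0,2.919]),
([-.8,.45,.41,1.78,-.21,.95,-.39],[.519,.2233,.2562],[3.1414,.0003,1.4948]),
([-.23,.51,.89,2.02,-.53,.85,-.93],[.4195,-.2516,.2163],[3.141,.0001,-.3193])]
def fk(q,p,s):
    # p: d1,L1,aE,L2,aF,Lt, lateral y1,y2,y3, aW, yaw0, q7off
    E=lambda ax,a:R.from_euler(ax,a)
    r=E('z',p[10]+s[0]*q[0]); t=np.array([0,0,p[0]])
    r=r*E('y',q[1]); r=r*E('z',s[1]*q[2]); t=t+r.apply([p[2],p[6],p[1]])
    r=r*E('y',q[3]); r=r*E('z',s[2]*q[4]); t=t+r.apply([p[4],p[7],p[3]])
    r=r*E('y',q[5]); r=r*E('z',s[3]*q[6]+p[11]); t=t+r.apply([0,0,p[5]])
    # wrist offset before j7
    t=t+ (r*E('z',-(s[3]*q[6]+p[11]))).apply([p[9],p[8],0])
    return t,r
def res(p,s,D):
    e=[]
    for q,x,rp in D:
        t,r=fk(q,p,s); e+=list((t-x)*1); e+=list((r*R.from_euler('xyz',rp).inv()).as_rotvec()*.3)
    e+=list(.005*np.array(p)[[2,4,6,7,8,9]])
    return np.array(e)
def fit(D):
    out=[]
    for s in itertools.product([1,-1],repeat=4):
      for y0 in(0,np.pi/2,np.pi,-np.pi/2):
       for q7 in(0,np.pi/2,np.pi,-np.pi/2):
        z=least_squares(res,[.35,.4,0,.4,0,.25,0,0,0,0,y0,q7],args=(s,D))
        out.append((z.cost,s,z.x))
    out.sort(key=lambda a:a[0]); return out
E
python3 - <<'E'
from fk import *
import json
for i in range(1):
    o=observe(); D.append((o['qpos'],o['position'],o['tool_rot']))
print(o['qpos'],o['position'].tolist(),o['tool_rot'].tolist())
out=fit(D)
for c,s,x in out[:4]: print(c,s,x.round(3)); print(np.abs(res(x,s,D)).max())
E
```

```text
[-1.26377109  0.31102781  0.91144274  2.39214774  0.04903755  0.1638027
 -0.79096322] [0.4539778359771545, 0.09226479725020903, 0.21577819630854006] [2.683662870064089, -0.0668602729168073, 1.2671794267510623]
3.7180000293295146e-05 (-1, -1, -1, -1) [ 0.331  0.549 -0.056  0.416 -0.012  0.372 -0.071  0.019  0.019 -0.041
 -0.039  1.53 ]
0.005359461412761157
3.718000029329618e-05 (-1, -1, -1, -1) [ 0.331  0.549 -0.056  0.416 -0.012  0.372 -0.071  0.019  0.019 -0.041
 -0.039  1.53 ]
0.005359460643873174
3.7180000293296996e-05 (-1, -1, -1, -1) [ 0.331  0.549 -0.056  0.416 -0.012  0.372 -0.071  0.019  0.019 -0.041
  6.244  1.53 ]
0.005359460566780772
3.7180000293301583e-05 (-1, -1, -1, -1) [ 0.331  0.549 -0.056  0.416 -0.012  0.372 -0.071  0.019  0.019 -0.041
 -0.039  1.53 ]
0.005359461309268377
```

```bash
cat > feas.py <<'E'
from fk import *
LO=np.array([-2.91,-.3,-1.5,.17,-1.26,.16,-2.52]);HI=np.array([2.91,2.13,1.42,2.43,4.41,1.93,2.52])
P=np.array([.331,.549,-.056,.416,-.012,.372,-.071,.019,.019,-.041,-.039,1.53]);S=(-1,-1,-1,-1)
rng=np.random.default_rng(0)
def ik(p,Rt,n=12,q0=None,full=False):
    best=(9,None)
    for i in range(n):
        x0=q0 if q0 is not None and i==0 else rng.uniform(LO*.6+HI*.4,HI*.6+LO*.4)
        def f(v):
            q=v; t,r=fk(q,P,S)
            m=np.minimum(q-LO,HI-q)
            return np.r_[(t-p)*20,(r*Rt.inv()).as_rotvec()*6,np.clip(.15-m,0,None)*.3]
        z=least_squares(f,x0,bounds=(LO,HI)); 
        e=np.abs(z.fun[:3]).max()/20+np.abs(z.fun[3:6]).max()/6
        if e<best[0]: best=(e,z.x)
    return best
E
python3 - <<'E'
from feas import *
for h in (90,60,30,0,-30,-60,-90,-120,180,150,120):
    M=Mm()*R.from_euler('z',np.radians(h-90)); Rt=M*TOOLM   # spin about pin axis
    x=M.as_matrix()[:,0]
    for st in(-.014,.05):
        p=PIN+AX*st-Rt.apply(FT); e,q=ik(p,Rt)
        print(h,st,p.round(3),round(e,4),q.round(2),np.minimum(q-LO,HI-q).min().round(2))
E
```

```text
90 -0.014 [0.491 0.137 0.106] 0.0 [ 0.1   0.57 -0.89  2.27  1.62  0.71 -2.07] 0.16
90 0.05 [0.459 0.138 0.161] 0.0 [ 0.4   0.54 -1.35  2.3   1.41  0.9  -1.92] 0.13
60 -0.014 [0.469 0.144 0.093] 0.0227 [ 0.38  0.88 -1.5   2.3   1.58  1.23 -2.52] 0.0
60 0.05 [0.437 0.145 0.148] 0.0094 [ 0.35  0.55 -1.37  2.34  1.42  0.93 -2.52] 0.0
30 -0.014 [0.453 0.164 0.083] 0.0007 [-0.94  0.59  0.27  2.28  2.1   0.22  2.4 ] 0.06
30 0.05 [0.421 0.165 0.139] 0.0003 [-1.61  0.73  0.82  2.43  3.64  0.17  0.55] 0.0
0 -0.014 [0.447 0.191 0.08 ] 0.0 [-0.79  0.56  0.02  2.28  1.82  0.35  2.15] 0.15
0 0.05 [0.415 0.191 0.135] 0.0015 [-0.94  0.4   0.18  2.33  1.47  0.29  2.49] 0.03
-30 -0.014 [0.454 0.217 0.083] 0.0 [-0.42  0.57 -0.52  2.25  1.62  0.64  1.85] 0.18
-30 0.05 [0.422 0.217 0.139] 0.0 [ 0.08  0.63 -1.35  2.29  1.41  1.1   2.02] 0.14
-60 -0.014 [0.471 0.235 0.093] 0.0 [-0.34  0.58 -0.63  2.2   1.54  0.7   1.43] 0.23
-60 0.05 [0.439 0.236 0.148] 0.0 [-0.45  0.41 -0.52  2.24  1.32  0.62  1.59] 0.19
-90 -0.014 [0.494 0.242 0.106] 0.0 [-0.39  0.56 -0.51  2.15  1.48  0.62  1.01] 0.28
-90 0.05 [0.462 0.243 0.161] 0.0 [-0.43  0.4  -0.5   2.19  1.26  0.6   1.17] 0.24
-120 -0.014 [0.517 0.234 0.119] 0.0 [-0.3   0.55 -0.57  2.12  1.44  0.63  0.59] 0.31
-120 0.05 [0.485 0.235 0.175] 0.0 [-0.44  0.38 -0.4   2.16  1.2   0.55  0.77] 0.27
180 -0.014 [0.538 0.188 0.132] 0.0 [-0.25  0.51 -0.46  2.12  1.42  0.51 -0.34] 0.31
180 0.05 [0.506 0.189 0.188] 0.0 [-0.34  0.35 -0.35  2.17  1.16  0.46 -0.12] 0.26
150 -0.014 [0.531 0.162 0.129] 0.0 [-0.36  0.48 -0.24  2.16  1.47  0.37 -0.9 ] 0.21
150 0.05 [0.499 0.163 0.184] 0.0 [ 0.08  0.39 -0.85  2.2   1.28  0.63 -0.71] 0.23
120 -0.014 [0.514 0.143 0.119] 0.0 [-0.03  0.52 -0.68  2.21  1.56  0.58 -1.47] 0.22
120 0.05 [0.482 0.144 0.175] 0.0 [-0.18  0.33 -0.45  2.25  1.29  0.43 -1.26] 0.18
```

```bash
cat >> feas.py <<'E'
from scipy.spatial.transform import Slerp
def step(q,p,Rt,it=4):
    q=q.copy(); act=np.ones(7,bool)
    for _ in range(it):
        t,r=fk(q,P,S); e=np.r_[p-t,(Rt*r.inv()).as_rotvec()]
        J=np.zeros((6,7))
        for j in range(7):
            d=np.zeros(7);d[j]=1e-5;t2,r2=fk(q+d,P,S);J[:,j]=np.r_[(t2-t),(r2*r.inv()).as_rotvec()]/1e-5
        Ja=J*act
        dq=Ja.T@np.linalg.solve(Ja@Ja.T+1e-5*np.eye(6),e)
        qn=q+dq; 
        bad=(qn<LO)|(qn>HI); q=np.clip(qn,LO,HI); act=act&~bad
    t,r=fk(q,P,S); return q,np.linalg.norm(p-t),(Rt*r.inv()).magnitude()
def track(q,way,n=12):
    t,r=fk(q,P,S)
    for p,Rt in way:
        sl=Slerp([0,1],R.concatenate([r,Rt]))
        for k in range(1,n+1):
            a=k/n; q,ep,er=step(q,t+(p-t)*a,sl(a))
        t,r=p,Rt; yield q,ep,er
E
python3 - <<'E'
from feas import *
# fidelity: replay from start
q=np.array(D[0][0])
E=lambda rp:R.from_euler('xyz',rp)
o=observe()
for z in track(q,[(np.array(D[1][1]),E(D[1][2])),(np.array(D[2][1]),E(D[2][2])),(np.array([.432,-.254,.0405]),E([np.pi,0,-.304])),(np.array([.432,-.254,.14]),E([np.pi,0,-.304])),(np.array([.4395,-.144,.2205]),R.from_rotvec([-.15,-.11,.56])*E([np.pi,0,-.304])),(o['position'],E(o['tool_rot']))]): print(z[0].round(2),z[1:])
print('now',o['qpos'].round(2))
for h in(90,120,150,180,210):
    M=Mm()*R.from_euler('z',np.radians(h-90)); Rt=M*TOOLM
    way=[(PIN+AX*st-Rt.apply(FT),Rt) for st in(.05,.0,-.014)]
    for z in track(o['qpos'],way): print(h,z[0].round(2),np.round(z[1:],3))
E
```

```text
[-0.79  0.46  0.41  1.77 -0.21  0.96 -0.38] (np.float64(4.803085318763978e-14), 2.4190329292477018e-14)
[-0.22  0.52  0.88  2.01 -0.53  0.85 -0.93] (np.float64(7.116018624430053e-14), 2.4361536414615252e-14)
[ 0.01  0.77  0.49  2.14 -0.87  0.44 -0.69] (np.float64(7.049533737275854e-15), 3.844771070443657e-15)
[-0.13  0.63  0.73  2.07 -0.67  0.69 -0.83] (np.float64(8.688869536365456e-16), 5.402821287701053e-16)
[-0.56  0.34  0.85  2.21 -0.36  0.56 -0.79] (np.float64(1.9213535349440824e-14), 6.428198250346291e-15)
[-1.2   0.28  0.85  2.39  0.13  0.16 -0.86] (np.float64(3.608217784555248e-09), 1.5168169512353829e-09)
now [-1.26  0.31  0.91  2.39  0.05  0.16 -0.79]
90 [-0.77  0.35  0.28  2.31  1.36  0.16 -1.88] [0. 0.]
90 [-0.67  0.48  0.14  2.25  1.75  0.2  -2.3 ] [0. 0.]
90 [-0.63  0.51  0.09  2.24  1.83  0.23 -2.37] [0. 0.]
120 [-0.74  0.35  0.27  2.27  1.16  0.16 -1.12] [0. 0.]
120 [-0.65  0.47  0.18  2.21  1.56  0.16 -1.54] [0. 0.]
120 [-0.63  0.5   0.14  2.19  1.66  0.18 -1.64] [0. 0.]
150 [-0.8   0.36  0.32  2.24  0.97  0.16 -0.43] [0. 0.]
150 [-0.67  0.48  0.19  2.17  1.36  0.16 -0.82] [0. 0.]
150 [-0.66  0.51  0.18  2.16  1.45  0.16 -0.92] [0. 0.]
180 [-0.87  0.38  0.36  2.21  0.86  0.18  0.15] [0. 0.]
180 [-0.74  0.49  0.24  2.15  1.22  0.16 -0.19] [0. 0.]
180 [-0.72  0.52  0.22  2.13  1.31  0.16 -0.29] [0. 0.]
210 [-0.91  0.4   0.33  2.19  0.89  0.22  0.59] [0. 0.]
210 [-0.84  0.52  0.29  2.14  1.16  0.16  0.33] [0. 0.]
210 [-0.81  0.55  0.26  2.12  1.25  0.16  0.23] [0. 0.]
```

```bash
cat > srch.py <<'E'
from feas import *
import sys
seed=int(sys.argv[1]); rng=np.random.default_rng(seed)
o=observe(); q0=o['qpos']; R0=R.from_euler('xyz',o['tool_rot']); p0=o['position']
res_=[]
import time; t0=time.time()
while time.time()-t0<150:
    h=rng.choice([100,120,135,150,165,180,200])
    M=Mm()*R.from_euler('z',np.radians(h-90)); Rt=M*TOOLM
    pf=PIN+AX*.05-Rt.apply(FT); ph=PIN-AX*.014-Rt.apply(FT)
    pw=np.array([rng.uniform(.42,.65),rng.uniform(-.05,.25),rng.uniform(.2,.32)])
    a=rng.uniform(0,1); Rw=R.from_rotvec(rng.normal(size=3)*.3)*Slerp([0,1],R.concatenate([R0,Rt]))(a)
    if Rw.as_matrix()[2,2]>-.75: continue
    zs=[];
    for z in track(q0,[(pw,Rw),(pf,Rt),(ph,Rt)],n=6): zs.append(z)
    if max(z[1] for z in zs)>1e-4: continue
    m=[np.minimum(z[0]-LO,HI-z[0]).min() for z in zs]
    res_.append((min(m[1:])+.3*min(m[0],.1),h,pw.round(3),(Rw*R0.inv()).as_rotvec().round(2),np.round(m,2),zs[1][0].round(2),zs[2][0].round(2)))
res_.sort(key=lambda a:-a[0])
print(len(res_))
for r in res_[:4]: print(*r)
E
for s in 1 2 3 4; do python3 srch.py $s > so$s & done; wait; cat so*
```

```text
this script no longer has the robot
this script no longer has the robot
549
0.31830341626717806 200 [0.545 0.24  0.216] [-0.01 -0.09  1.46] [0.32 0.29 0.32] [-0.01  0.43 -0.87  2.14  1.25  0.71  0.12] [-0.05  0.58 -0.81  2.11  1.45  0.73 -0.01]
0.31272909392401993 200 [ 0.649 -0.042  0.213] [-0.53 -0.09  1.5 ] [0.22 0.28 0.32] [-0.19  0.38 -0.62  2.15  1.21  0.59  0.15] [-0.21  0.53 -0.57  2.11  1.42  0.59 -0.01]
0.3071489233673972 180 [ 0.547 -0.046  0.23 ] [-0.47 -0.25  1.4 ] [0.17 0.28 0.31] [ 0.15  0.46 -1.04  2.15  1.28  0.77 -0.22] [ 0.09  0.61 -0.97  2.12  1.47  0.8  -0.33]
0.3065269831243411 200 [0.597 0.039 0.272] [-0.33 -0.11  1.55] [0.36 0.28 0.3 ] [-0.36  0.36 -0.38  2.15  1.16  0.5   0.19] [-0.38  0.51 -0.33  2.11  1.39  0.46 -0.  ]
this script no longer has the robotException ignored in: <_io.TextIOWrapper mode='rw' encoding='UTF-8'>
Traceback (most recent call last):
BrokenPipeError: [Errno 32] Broken pipe
Exception ignored in: <_io.TextIOWrapper mode='rw' encoding='UTF-8'>
Traceback (most recent call last):
BrokenPipeError: [Errno 32] Broken pipe
Exception ignored in: <_io.TextIOWrapper mode='rw' encoding='UTF-8'>
Traceback (most recent call last):
BrokenPipeError: [Errno 32] Broken pipe
```

Run:
```python
from feas import *
o=observe(); q0=o['qpos']; R0=R.from_euler('xyz',o['tool_rot']); p0=o['position']
pw=p0+np.array([.143,-.053,.056]);rv=np.array([-.33,-.11,1.55])
q=q0
for k in range(1,11):
    qn,a,b=step(q,p0+(pw-p0)*k/10,R.from_rotvec(rv*k/10)*R0); print(qn.round(2),np.abs(qn-q).max().round(2)*8); q=qn
for h in(180,190,200):
    M=Mm()*R.from_euler('z',np.radians(h-90)); Rt=M*TOOLM; Rw=R.from_rotvec(rv)*R0
    pf=PIN+AX*.05-Rt.apply(FT); print(h,(pf-pw)*1000,(Rt*Rw.inv()).as_rotvec())
    for z in track(q,[(pf,Rt),(pf-AX*.05,Rt),(pf-AX*.064,Rt)]): print(z[0].round(2),z[1])
```

```text
[-0.91  0.22  0.59  2.36  0.34  0.16 -0.85] 2.8
[-0.56  0.19  0.26  2.34  0.44  0.16 -0.73] 2.8
[-0.19  0.19 -0.08  2.31  0.46  0.16 -0.53] 2.96
[ 0.1   0.21 -0.35  2.29  0.39  0.16 -0.26] 2.32
[ 0.25  0.23 -0.47  2.28  0.21  0.16  0.11] 2.96
[ 0.43  0.26 -0.64  2.24  0.14  0.2   0.38] 2.08
[ 0.57  0.31 -0.77  2.19  0.11  0.26  0.6 ] 1.76
[ 0.66  0.36 -0.86  2.12  0.12  0.34  0.78] 1.44
[ 0.73  0.41 -0.93  2.05  0.14  0.43  0.94] 1.28
[ 0.76  0.47 -0.98  1.97  0.17  0.53  1.09] 1.2
180 [-90.7615754  149.72957871 -84.15289727] [-0.42027476 -0.21006424  0.12165279]
[-0.36  0.35 -0.32  2.17  1.15  0.45 -0.11] 6.1063505507146385e-12
[-0.38  0.46 -0.28  2.14  1.35  0.41 -0.29] 2.431901657802865e-15
[-0.38  0.5  -0.27  2.12  1.4   0.41 -0.34] 4.041272810440265e-16
190 [-91.21507465 158.86098393 -84.55169375] [-0.49094643 -0.23483171  0.28043101]
[-0.32  0.36 -0.4   2.16  1.16  0.49  0.03] 4.279456757942309e-12
[-0.34  0.47 -0.36  2.13  1.35  0.47 -0.13] 2.3304768703361992e-15
[-0.34  0.5  -0.35  2.12  1.4   0.46 -0.17] 3.532708032038494e-16
200 [-93.0357992  167.75085024 -85.73596597] [-0.56009615 -0.25874187  0.4400345 ]
[-0.29  0.37 -0.47  2.15  1.18  0.53  0.18] 3.149567145237831e-12
[-0.31  0.48 -0.43  2.12  1.35  0.51  0.03] 2.0162472384637203e-15
[-0.31  0.51 -0.43  2.11  1.4   0.51 -0.01] 2.498001805406602e-16
```

Run:
```python
from feas import *
o=observe(); q0=o['qpos']; R0=R.from_euler('xyz',o['tool_rot']); p0=o['position']
d=np.array([.143,-.053,.056]);
def run(rows,q,show=True):
    for s,rv in rows:
        qn,a,b=step(q,p0+np.array(s)/1000,R.from_rotvec(rv)*R0)
        print(qn.round(2),(np.abs(qn-q).max()*8).round(1),round(a,4)); q=qn
    return q
rv=np.array([-.33,-.11,1.55])
rows=[(d*1000*k/5,rv*0) for k in range(1,6)]+[(d*1000,rv*k/9) for k in range(1,10)]
q=run(rows,q0)
for h in(180,200):
    M=Mm()*R.from_euler('z',np.radians(h-90)); Rt=M*TOOLM; Rw=R.from_rotvec(rv)*R0
    pf=PIN+AX*.05-Rt.apply(FT)
    for z in track(q,[(pf,Rt),(pf-AX*.064,Rt)]): print(z[0].round(2),z[1])
print('B: untilt first')
r2=R.from_euler('xyz',[np.pi,0,1.267])*R0.inv(); r2=r2.as_rotvec();print(r2)
rows=[(d*1000*k/4,r2*k/4) for k in range(1,5)]+[(d*1000,(R.from_rotvec(rv*k/9)*R.from_rotvec(r2*(1-k/9))).as_rotvec()) for k in range(1,10)]
q=run(rows,q0)
for h in(180,200):
    M=Mm()*R.from_euler('z',np.radians(h-90)); Rt=M*TOOLM; Rw=R.from_rotvec(rv)*R0
    pf=PIN+AX*.05-Rt.apply(FT)
    for z in track(q,[(pf,Rt),(pf-AX*.064,Rt)]): print(z[0].round(2),z[1])
```

```text
[-1.11  0.29  0.81  2.34  0.02  0.18 -0.71] 1.2 0.0
[-1.    0.3   0.74  2.28 -0.01  0.22 -0.63] 0.9 0.0
[-0.89  0.3   0.68  2.22 -0.04  0.25 -0.56] 0.8 0.0
[-0.8   0.32  0.63  2.16 -0.08  0.29 -0.49] 0.7 0.0
[-0.72  0.34  0.58  2.09 -0.11  0.33 -0.43] 0.6 0.0
[-0.6   0.31  0.46  2.11 -0.12  0.28 -0.23] 1.6 0.0
[-0.46  0.29  0.31  2.13 -0.15  0.25 -0.  ] 1.8 0.0
[-0.29  0.27  0.14  2.14 -0.2   0.23  0.24] 2.0 0.0
[-0.12  0.27 -0.02  2.15 -0.26  0.23  0.5 ] 2.1 0.0
[ 0.03  0.27 -0.17  2.14 -0.32  0.26  0.75] 2.0 0.0
[ 0.16  0.29 -0.29  2.12 -0.35  0.3   0.98] 1.8 0.0
[ 0.26  0.3  -0.39  2.09 -0.36  0.35  1.18] 1.6 0.0
[ 0.34  0.32 -0.45  2.06 -0.35  0.41  1.36] 1.4 0.0
[ 0.39  0.35 -0.5   2.02 -0.32  0.48  1.52] 1.3 0.0
[-0.9   0.39  0.39  2.22  0.83  0.16  0.18] 6.2068187301431676e-12
[-0.72  0.52  0.22  2.13  1.31  0.16 -0.29] 7.313071936698623e-11
[-0.97  0.41  0.44  2.21  0.78  0.16  0.54] 2.5404746392833192e-12
[-0.78  0.54  0.25  2.12  1.26  0.16  0.07] 9.801454132926082e-11
B: untilt first
[0.07421534 0.45645286 0.0151324 ]
[-0.92  0.28  0.65  2.24 -0.05  0.37 -0.59] 2.7 0.0
[-0
[... 184 characters left out ...]
 0.93 -0.11] 0.9 0.0
[-0.52  0.43  0.44  1.8  -0.16  0.82  0.01] 1.0 0.0
[-0.5   0.39  0.39  1.86 -0.13  0.72  0.15] 1.1 0.0
[-0.45  0.35  0.33  1.92 -0.12  0.62  0.33] 1.4 0.0
[-0.37  0.32  0.24  1.98 -0.15  0.53  0.54] 1.7 0.0
[-0.24  0.3   0.13  2.02 -0.22  0.46  0.81] 2.1 0.0
[-0.09  0.3  -0.02  2.05 -0.33  0.43  1.11] 2.4 0.0
[ 0.06  0.3  -0.16  2.05 -0.43  0.44  1.41] 2.4 0.0
[ 0.2   0.33 -0.26  2.02 -0.5   0.5   1.68] 2.2 0.0
[-0.9   0.39  0.39  2.22  0.83  0.16  0.18] 6.206710858526516e-12
[-0.72  0.52  0.22  2.13  1.31  0.16 -0.29] 7.313091564275182e-11
[-0.97  0.41  0.44  2.21  0.78  0.16  0.54] 8.961353573514472e-11
[-0.78  0.54  0.25  2.12  1.26  0.16  0.07] 9.801489292083094e-11
```

```bash
cat > plan.py <<'E'
from feas import *
def rows(q,p0,R0,segs,lp=.045,lr=.16,show=True):
    """segs of (p,R); print rounded rows relative to (p0,R0), 12 per call"""
    t,r=p0,R0; allr=[]
    for p,Rt in segs:
        n=max(2,int(np.ceil(max(np.linalg.norm(p-t)/lp,(Rt*r.inv()).magnitude()/lr))))
        sl=Slerp([0,1],R.concatenate([r,Rt]))
        for k in range(1,n+1): allr.append((t+(p-t)*k/n,sl(k/n)))
        t,r=p,Rt
    b=(p0,R0)
    for i in range(0,len(allr),12):
        ch=allr[i:i+12]; prev=None; L=[]
        for p,Rt in ch:
            v=(Rt*b[1].inv()).as_rotvec()
            L.append([[float(x) for x in ((p-b[0])*1000).round(1)],[float(x) for x in v.round(3)]])
            qn,a,_=step(q,p,Rt); 
            if show: print(qn.round(2),'v/lim70',(np.abs(qn-q)*8/np.array([1.89,1.89,2.39,2.39,3.01,3.01,3.01])/.7).max().round(2),round(a,4),np.minimum(qn-LO,HI-qn).min().round(2))
            q=qn
        print('CALL',L); b=(ch[-1][0],ch[-1][1])
    return q
def Rty(tx,ty,yaw): return R.from_rotvec([tx,ty,0])*R.from_euler('xyz',[np.pi,0,yaw])
def hit(h): return Mm()*R.from_euler('z',np.radians(h-90))*TOOLM
E
NOROB=1 python3 - <<'E'
from plan import *
st=np.load('st.npz'); q0=st['q']; R0=R.from_euler('xyz',st['r']); p0=st['p']
Rt=hit(200)
segs=[(p0+[.1,-.05,.05],Rty(0,0,1.267)),(np.array([.42,-.07,.28]),Rty(.06,-.05,3.06)),(np.array([.45,.22,.32]),Rty(.15,-.51,2.25)),(PIN+AX*.05-Rt.apply(FT),Rt)]
rows(q0,p0,R0,segs)
E
```

```text
[-0.88  0.27  0.62  2.21 -0.07  0.43 -0.56] v/lim70 2.34 0.0 0.22
[-0.68  0.34  0.53  2.01 -0.19  0.7  -0.36] v/lim70 1.22 0.0 0.42
[-0.54  0.45  0.51  1.78 -0.26  0.97 -0.23] v/lim70 1.06 0.0 0.65
[-0.51  0.42  0.47  1.81 -0.23  0.96 -0.1 ] v/lim70 0.52 0.0 0.62
[-0.48  0.39  0.44  1.84 -0.2   0.94  0.05] v/lim70 0.54 0.0 0.59
[-0.44  0.36  0.41  1.87 -0.18  0.93  0.19] v/lim70 0.55 0.0 0.56
[-0.41  0.33  0.38  1.9  -0.16  0.91  0.34] v/lim70 0.57 0.0 0.53
[-0.37  0.3   0.35  1.92 -0.15  0.9   0.49] v/lim70 0.58 0.0 0.51
[-0.33  0.28  0.32  1.95 -0.13  0.9   0.65] v/lim70 0.6 0.0 0.48
[-0.29  0.25  0.3   1.97 -0.13  0.89  0.81] v/lim70 0.62 0.0 0.46
[-0.25  0.23  0.27  1.99 -0.12  0.89  0.98] v/lim70 0.63 0.0 0.44
[-0.21  0.21  0.25  2.01 -0.12  0.89  1.15] v/lim70 0.65 0.0 0.42
CALL [[[33.3, -16.7, 16.7], [0.025, 0.152, 0.005]], [[66.7, -33.3, 33.3], [0.049, 0.304, 0.01]], [[100.0, -50.0, 50.0], [0.074, 0.456, 0.015]], [[88.8, -59.4, 51.2], [0.04, 0.454, 0.162]], [[77.7, -68.7, 52.4], [0.005, 0.449, 0.309]], [[66.5, -78.1, 53.6], [-0.03, 0.443, 0.455]], [[55.3, -87.4, 54.7], [-0.06
[... 1604 characters left out ...]
1, -0.062]]]
[-0.52  0.14 -0.12  2.2   0.58  0.4  -0.  ] v/lim70 0.31 0.0 0.23
[-0.53  0.19 -0.12  2.19  0.67  0.39  0.07] v/lim70 0.32 0.0 0.23
[-0.53  0.23 -0.12  2.19  0.76  0.39  0.13] v/lim70 0.35 0.0 0.23
[-0.55  0.27 -0.11  2.18  0.86  0.38  0.18] v/lim70 0.38 0.0 0.22
[-0.56  0.31 -0.1   2.17  0.97  0.38  0.22] v/lim70 0.4 0.0 0.22
[-0.58  0.36 -0.09  2.16  1.08  0.38  0.26] v/lim70 0.42 0.0 0.22
CALL [[[6.7, -1.6, -16.7], [-0.092, -0.011, 0.128]], [[13.5, -3.2, -33.5], [-0.185, -0.023, 0.256]], [[20.2, -4.9, -50.2], [-0.277, -0.034, 0.383]], [[27.0, -6.5, -67.0], [-0.37, -0.045, 0.511]], [[33.7, -8.1, -83.7], [-0.462, -0.057, 0.639]], [[40.5, -9.7, -100.5], [-0.554, -0.068, 0.767]]]
```

Request:
move_arm --motion '[[[12, -6, 6], [0.009, 0.055, 0]], [[33, -17, 17], [0.025, 0.152, 0.005]], [[50, -25, 25], [0.037, 0.228, 0.007]], [[75, -38, 38], [0.055, 0.34, 0.01]], [[100, -50, 50], [0.074, 0.456, 0.015]], [[89, -59, 51], [0.04, 0.454, 0.162]], [[78, -69, 52], [0.005, 0.449, 0.309]], [[66, -78, 54], [-0.03, 0.443, 0.455]], [[55, -87, 55], [-0.065, 0.435, 0.602]], [[44, -97, 56], [-0.101, 0.426, 0.748]], [[33, -106, 57], [-0.136, 0.414, 0.895]], [[22, -115, 58], [-0.172, 0.401, 1.041]]]'

```text
clock: 9.62
position: [0.4754, -0.0252, 0.2738]
tool_rot: [3.094, 0.014, 2.311]
force: [-0.3, -0.5, -3.5]
grip_width: 0.0162
```

Run:
```python
from plan import *
o=observe(); q0=o['qpos']; R0=R.from_euler('xyz',o['tool_rot']); p0=o['position']; print(q0.round(2),p0,o['force'])
Rt=hit(200)
segs=[(np.array([.42,-.07,.28]),Rty(.06,-.05,3.06)),(np.array([.45,.22,.32]),Rty(.15,-.51,2.25)),(PIN+AX*.05-Rt.apply(FT),Rt)]
rows(q0,p0,R0,segs,lp=.035)
```

```text
[-0.28  0.25  0.26  2.   -0.11  0.86  0.79] [ 0.47543581 -0.02518567  0.27382929] [-0.30386013 -0.47979595 -3.50763745]
[-0.22  0.23  0.25  1.99 -0.11  0.89  0.97] v/lim70 0.7 0.0 0.44
[-0.18  0.2   0.23  2.01 -0.11  0.89  1.14] v/lim70 0.65 0.0 0.42
[-0.14  0.18  0.21  2.03 -0.11  0.89  1.32] v/lim70 0.67 0.0 0.4
[-0.1   0.17  0.2   2.05 -0.12  0.89  1.5 ] v/lim70 0.68 0.0 0.38
[-0.07  0.15  0.18  2.06 -0.12  0.9   1.68] v/lim70 0.68 0.0 0.37
[-0.11  0.12  0.17  2.09 -0.15  0.85  1.55] v/lim70 0.47 0.0 0.34
[-0.16  0.08  0.14  2.13 -0.18  0.8   1.42] v/lim70 0.52 0.0 0.3
[-0.21  0.05  0.12  2.16 -0.19  0.74  1.26] v/lim70 0.58 0.0 0.27
[-0.26  0.03  0.08  2.19 -0.19  0.67  1.09] v/lim70 0.65 0.0 0.24
[-0.31  0.01  0.04  2.22 -0.16  0.6   0.9 ] v/lim70 0.75 0.0 0.21
[-0.36 -0.   -0.    2.24 -0.09  0.53  0.66] v/lim70 0.88 0.0 0.19
[-0.4  -0.01 -0.05  2.24  0.03  0.47  0.39] v/lim70 1.04 0.0 0.19
CALL [[[-11.1, -9.0, 1.2], [0.0, -0.007, 0.15]], [[-22.2, -17.9, 2.5], [0.001, -0.014, 0.299]], [[-33.3, -26.9, 3.7], [0.001, -0.021, 0.449]], [[-44.3, -35.9, 4.9], [0.001, -0.028, 0.598]], [
[... 812 characters left out ...]
] v/lim70 0.36 0.0 0.23
[-0.52  0.27 -0.14  2.18  0.87  0.39  0.17] v/lim70 0.38 0.0 0.23
[-0.54  0.31 -0.13  2.17  0.98  0.39  0.21] v/lim70 0.4 0.0 0.23
[-0.56  0.36 -0.12  2.16  1.09  0.39  0.25] v/lim70 0.42 0.0 0.23
CALL [[[3.3, 32.2, 4.4], [0.035, -0.039, -0.088]], [[6.7, 64.4, 8.9], [0.069, -0.078, -0.176]], [[13.4, 62.8, -7.9], [-0.017, -0.092, -0.044]], [[20.2, 61.2, -24.6], [-0.103, -0.106, 0.088]], [[26.9, 59.6, -41.3], [-0.189, -0.12, 0.22]], [[33.6, 58.0, -58.1], [-0.275, -0.134, 0.352]], [[40.4, 56.3, -74.8], [-0.361, -0.147, 0.484]], [[47.1, 54.7, -91.6], [-0.447, -0.159, 0.617]], [[53.9, 53.1, -108.3], [-0.532, -0.171, 0.749]], [[60.6, 51.5, -125.1], [-0.617, -0.183, 0.882]]]
```

Request:
move_arm --motion '[[[-11, -9, 1], [0, -0.007, 0.15]], [[-22, -18, 2], [0.001, -0.014, 0.3]], [[-33, -27, 4], [0.001, -0.021, 0.449]], [[-44, -36, 5], [0.001, -0.028, 0.598]], [[-55, -45, 6], [0.001, -0.035, 0.72]], [[-53, -20, 10], [0.016, -0.075, 0.68]], [[-49, 15, 15], [0.035, -0.134, 0.57]], [[-45, 52, 19], [0.051, -0.182, 0.481]], [[-42, 84, 24], [0.067, -0.23, 0.391]], [[-39, 112, 28], [0.083, -0.277, 0.301]], [[-37, 132, 31], [0.092, -0.303, 0.25]], [[-35, 148, 33], [0.099, -0.324, 0.211]]]'

```text
clock: 11.12
position: [0.4408, 0.1238, 0.3068]
tool_rot: [2.801, 0.187, 2.489]
force: [1.5, -0.7, -4.0]
grip_width: 0.0161
```

Run:
```python
from plan import *
o=observe(); q0=o['qpos']; R0=R.from_euler('xyz',o['tool_rot']); p0=o['position']; print(q0.round(2),p0,o['force'])
Rt=hit(200)
segs=[(np.array([.45,.22,.32]),Rty(.15,-.51,2.25)),(PIN+AX*.05-Rt.apply(FT),Rt)]
rows(q0,p0,R0,segs,lp=.022)
```

```text
[-0.4   0.02  0.01  2.22 -0.03  0.51  0.58] [0.44081709 0.12384271 0.3067512 ] [ 1.49849539 -0.74957573 -3.97472182]
[-0.41 -0.01 -0.    2.24 -0.03  0.49  0.5 ] v/lim70 0.33 0.0 0.19
[-0.44 -0.   -0.03  2.24  0.06  0.46  0.32] v/lim70 0.67 0.0 0.19
[-0.47 -0.   -0.06  2.24  0.16  0.44  0.13] v/lim70 0.73 0.0 0.19
[-0.49  0.01 -0.09  2.23  0.27  0.43 -0.08] v/lim70 0.79 0.0 0.2
[-0.53  0.02 -0.12  2.21  0.4   0.44 -0.29] v/lim70 0.82 0.0 0.22
[-0.53  0.06 -0.12  2.21  0.45  0.42 -0.18] v/lim70 0.42 0.0 0.22
[-0.52  0.1  -0.12  2.2   0.51  0.41 -0.09] v/lim70 0.37 0.0 0.23
[-0.52  0.14 -0.12  2.2   0.58  0.4  -0.  ] v/lim70 0.32 0.0 0.23
[-0.53  0.19 -0.12  2.19  0.67  0.39  0.07] v/lim70 0.32 0.0 0.23
[-0.54  0.23 -0.12  2.19  0.76  0.39  0.13] v/lim70 0.35 0.0 0.23
[-0.55  0.27 -0.11  2.18  0.86  0.38  0.18] v/lim70 0.38 0.0 0.22
[-0.57  0.31 -0.1   2.17  0.97  0.38  0.22] v/lim70 0.4 0.0 0.22
CALL [[[1.8, 19.2, 2.6], [0.02, -0.023, -0.052]], [[3.7, 38.5, 5.3], [0.041, -0.047, -0.103]], [[5.5, 57.7, 7.9], [0.061, -0.07, -0.155]], [[7.3, 76.9, 10.6], [0.081, -0.093, -0.207]], [[9.2, 96.2, 13.2], [0.101, -0.116, -0.259]], [[15.9, 94.5, -3.5], [0.018, -0.132, -0.125]], [[22.7, 92.9, -20.2], [-0.065, -0.148, 0.009]], [[29.4, 91.3, -37.0], [-0.147, -0.162, 0.143]], [[36.2, 89.7, -53.7], [-0.23, -0.177, 0.277]], [[42.9, 88.0, -70.5], [-0.313, -0.19, 0.412]], [[49.6, 86.4, -87.2], [-0.395, -0.203, 0.546]], [[56.4, 84.8, -104.0], [-0.477, -0.216, 0.681]]]
[-0.58  0.36 -0.08  2.16  1.08  0.38  0.26] v/lim70 0.42 0.0 0.22
CALL [[[6.7, -1.6, -16.7], [-0.092, -0.011, 0.128]]]
```

Request:
move_arm --motion '[[[2, 19, 3], [0.02, -0.023, -0.052]], [[4, 38, 5], [0.041, -0.047, -0.103]], [[5, 58, 8], [0.061, -0.07, -0.155]], [[7, 77, 11], [0.081, -0.093, -0.207]], [[9, 96, 13], [0.101, -0.116, -0.259]], [[16, 94, -4], [0.018, -0.132, -0.125]], [[23, 93, -20], [-0.065, -0.148, 0.009]], [[29, 91, -37], [-0.147, -0.162, 0.143]], [[36, 90, -54], [-0.23, -0.177, 0.277]], [[43, 88, -70], [-0.313, -0.19, 0.412]], [[50, 86, -87], [-0.395, -0.203, 0.546]], [[56, 85, -104], [-0.477, -0.216, 0.681]]]'

```text
clock: 12.62
position: [0.4979, 0.2077, 0.2024]
tool_rot: [-3.046, 0.505, -2.941]
force: [-0.2, 0.1, -3.6]
grip_width: 0.0159
```

Run:
```python
from plan import *
o=observe(); q0=o['qpos']; R0=R.from_euler('xyz',o['tool_rot']); p0=o['position']; print(q0.round(2),p0,o['force'],o['grip_width'])
Rt=hit(200); pf=PIN+AX*.05-Rt.apply(FT)
print((pf-p0)*1000,(Rt*R0.inv()).as_rotvec(), face(o))
o,f=shot('wrist','w5'); shot('side','s5');shot('top','t5')
a=cv2.imread('pics/s5.png');cv2.imwrite('pics/s5z.png',cv2.resize(a[60:260,130:400],None,fx=2.9,fy=2.9,interpolation=2))
```

```text
[-0.65  0.34 -0.03  2.23  1.13  0.36  0.02] [0.49793228 0.20773948 0.20244825] [-0.18581317  0.07549099 -3.6227942 ] 0.015944105933552274
[  6.00975813  -0.72383015 -16.40601694] [-0.0878429  -0.00973099  0.12398881] (array([0.47276908, 0.19866014, 0.141778  ]), array([-0.49067411, -0.0019322 ,  0.87134103]))
```

View pics/w5.png

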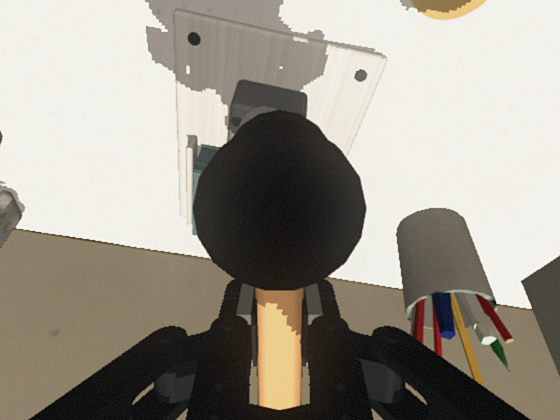

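View pics/s5z.png

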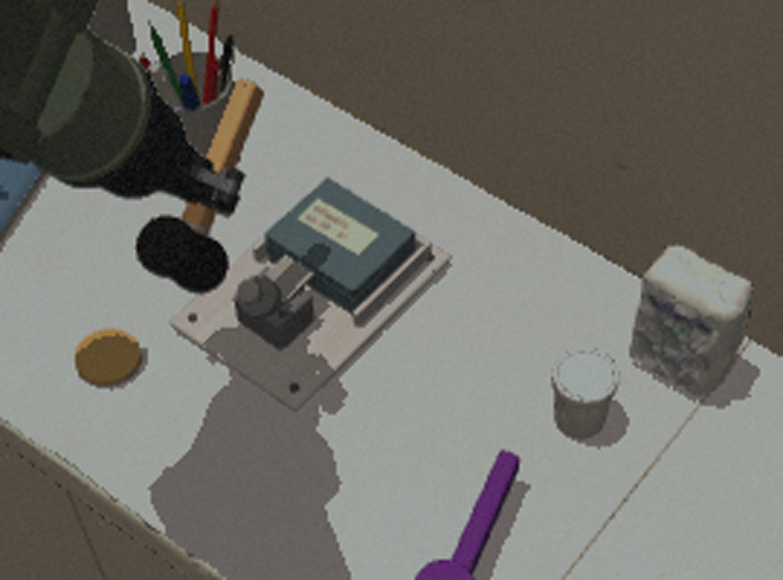

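Run:
```python
import cv2
a=cv2.imread('pics/s5.png');cv2.imwrite('pics/s5y.png',cv2.resize(a[145:185,200:250],None,fx=14,fy=14,interpolation=2))
a=cv2.imread('pics/w1.png')[200:260,240:310];cv2.imwrite('pics/w1y.png',cv2.resize(cv2.convertScaleAbs(a,alpha=1.8),None,fx=10,fy=10,interpolation=2))
```

```text
(no output)
```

View pics/s5y.png

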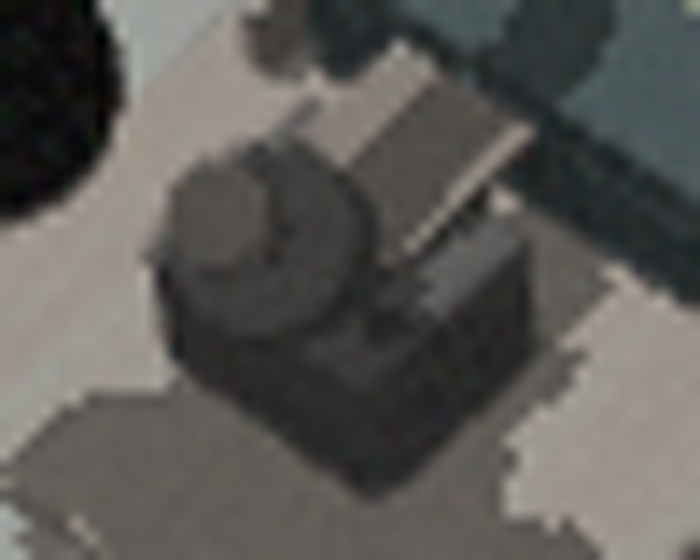

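View pics/w1y.png

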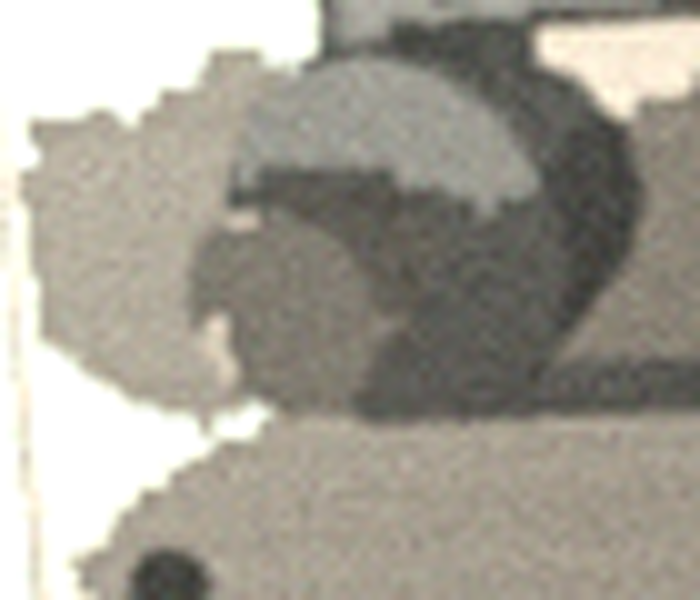

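Run:
```python
from h import *
f=grab_frame('wrist');fs=grab_frame('side'); o=observe()
T=np.eye(4);T[:3,:3]=R.from_euler('xyz',[3.14135888e+00,3.31573381e-04,1.49481008e+00]).as_matrix();T[:3,3]=[0.5190045,0.22327858,0.25621682];T=T@f['mount']
for wp in([267.5,230.7],[268.5,230.7]):
    c1,d1=ray(f,wp,T);c2,d2=ray(fs,[215.4,159.9])
    d1/=np.linalg.norm(d1);d2/=np.linalg.norm(d2)
    s=np.linalg.lstsq(np.c_[d1,-d2],c2-c1,rcond=None)[0];print(c1+d1*s[0],c2+d2*s[1])
    print(c1+d1*(.082-c1[2])/d1[2],c2+d2*(.082-c2[2])/d2[2])
# check mallet face rim in side: project face centre
fc,z=face(o);print('face',proj(fs,fc),'top',proj(fs,fc+z*.07),'handle end',proj(fs,fc+z*.035+R.from_euler('xyz',o['tool_rot']).apply([-.144,0,0])))
fm,zm=fc,z; print([proj(f,fc+z*.07+R.from_euler('xyz',o['tool_rot']).apply([.023*a,.023*b,0]),wristT(o,f)).round(0) for a,b in((1,0),(-1,0),(0,1),(0,-1))])
```

```text
[0.50588017 0.18942948 0.07825965] [0.50822156 0.18804858 0.07866399]
[0.50612388 0.19093792 0.082     ] [0.50646771 0.18605164 0.082     ]
[0.50673321 0.18925872 0.0779987 ] [0.50841684 0.18827093 0.07829255]
[0.50698213 0.19087329 0.082     ] [0.50646771 0.18605164 0.082     ]
face [198.14159905 150.27998102] top [183.80222721 142.4171262 ] handle end [215.94281418  87.48257963]
[array([281., 129.]), array([280., 298.]), array([370., 221.]), array([191., 220.])]
```

```bash
sed -i 's/^PIN=.*/PIN=np.array([.507,.189,.081]); YAW=-.026/; s/^FT=.*/FT=np.array([.0535,0,.0405])/' h.py
python3 - <<'E'
from plan import *
o=observe(); q0=o['qpos']; R0=R.from_euler('xyz',o['tool_rot']); p0=o['position']
Rt=hit(200); rows(q0,p0,R0,[(PIN+AX*.02-Rt.apply(FT),Rt)],lp=.015,lr=.05); print(AX, o['force'])
E
```

```text
[-0.59  0.34 -0.06  2.17  1.02  0.36  0.22] v/lim70 0.73 0.0 0.2
[-0.6   0.37 -0.04  2.16  1.07  0.35  0.2 ] v/lim70 0.22 0.0 0.19
[-0.61  0.41 -0.03  2.15  1.13  0.33  0.18] v/lim70 0.22 0.0 0.17
[-0.62  0.44 -0.01  2.14  1.19  0.32  0.16] v/lim70 0.23 0.0 0.16
CALL [[[5.8, -0.4, -11.1], [-0.023, -0.003, 0.033]], [[11.7, -0.8, -22.3], [-0.047, -0.006, 0.065]], [[17.5, -1.2, -33.4], [-0.07, -0.008, 0.098]], [[23.4, -1.6, -44.6], [-0.094, -0.011, 0.13]]]
[-0.49983101  0.01299854  0.8660254 ] [-0.18095726  1.29029497 -3.71761579]
```

Request:
move_arm --motion '[[[6, -0.4, -11], [-0.023, -0.003, 0.033]], [[12, -0.8, -22], [-0.047, -0.006, 0.065]], [[17.5, -1.2, -33], [-0.07, -0.008, 0.098]], [[23.4, -1.6, -44.6], [-0.094, -0.011, 0.13]], [[23.4, -1.6, -44.6], [-0.094, -0.011, 0.13]], [[23.4, -1.6, -44.6], [-0.094, -0.011, 0.13]]]'

```text
clock: 13.62
position: [0.5208, 0.2071, 0.1586]
tool_rot: [-2.946, 0.489, -2.768]
force: [-0.5, -0.7, -4.2]
grip_width: 0.0164
```

```bash
cat >> h.py <<'E'
def rep(o):
    fc,z=face(o); d=fc-PIN; along=d@AX; lat=d-along*AX
    print('t',o['clock'],'along',(along*1000).round(2),'lat',(lat*1000).round(1),'angerr deg',np.degrees(np.arccos(np.clip(z@AX,-1,1))).round(2),'F',o['force'].round(1),'Fax',(o['force']@AX).round(2),'M',o['moment'].round(2),'w',o['grip_width'].round(4))
E
python3 - <<'E'
from plan import *
o=observe(); print(o['qpos'].round(2)); rep(o); Rt=hit(200);p=PIN+AX*.02-Rt.apply(FT); print((p-o['position'])*1000,(Rt*R.from_euler('xyz',o['tool_rot']).inv()).as_rotvec())
shot('side','s6');shot('top','t6')
a=cv2.imread('pics/s6.png');cv2.imwrite('pics/s6z.png',cv2.resize(a[100:220,150:310],None,fx=5,fy=5,interpolation=2))
E
```

```text
[-0.68  0.45  0.03  2.22  1.43  0.31 -0.12]Traceback (most recent call last):
  File "<stdin>", line 2, in <module>
  File "h.py", line 34, in rep
    print('t',o['clock'],'along',(along*1000).round(2),'lat',(lat*1000).round(1),'angerr deg',np.degrees(np.arccos(np.clip(z@AX,-1,1))).round(2),'F',o['force'].round(1),'Fax',(o['force']@AX).round(2),'M',o['moment'].round(2),'w',o['grip_width'].round(4))
                                                                                                                                                                                                                                     ^^^^^^^^^^^^^^^^^^^^^
AttributeError: 'float' object has no attribute 'round'
```

```bash
sed -i "s/o\['grip_width'\].round(4)/round(float(o['grip_width']),4)/" h.py
python3 - <<'E'
from plan import *
o=observe(); print(o['qpos'].round(2)); rep(o); Rt=hit(200);p=PIN+AX*.02-Rt.apply(FT); print((p-o['position'])*1000,(Rt*R.from_euler('xyz',o['tool_rot']).inv()).as_rotvec())
shot('side','s6');shot('top','t6')
a=cv2.imread('pics/s6.png');cv2.imwrite('pics/s6z.png',cv2.resize(a[100:220,150:310],None,fx=5,fy=5,interpolation=2))
E
```

```text
[-0.68  0.45  0.03  2.22  1.43  0.31 -0.12]
t 13.625 along 20.04 lat [0.1 0.  0.1] angerr deg 0.0 F [-0.5 -0.7 -4.2] Fax -3.4 M [0.06 0.77 0.  ] w 0.0164
[-0.0473383  -0.11678784 -0.07877992] [ 7.63597776e-04  3.06313665e-05 -1.25681079e-03]
```

View pics/s6z.png

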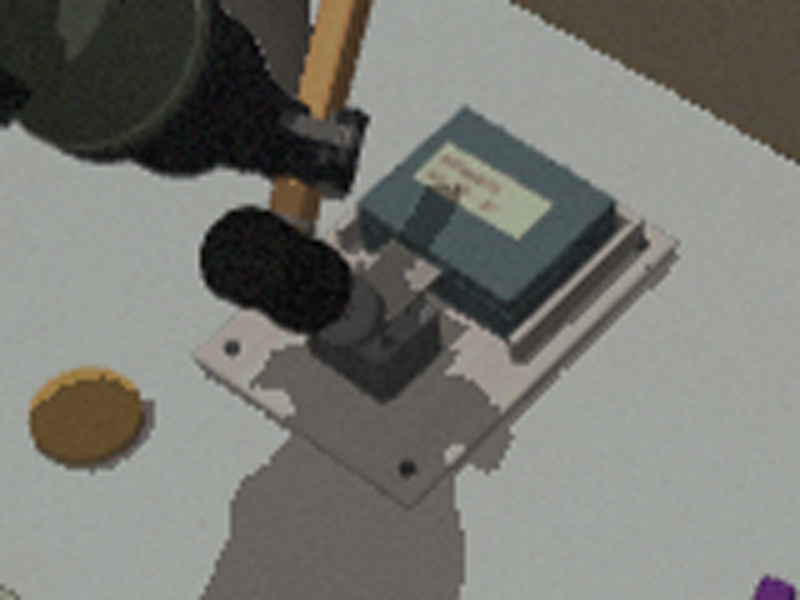

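Request:
move_arm --motion '[[[12, -0.3, -20.8], [0, 0, 0]], [[12, -0.3, -20.8], [0, 0, 0]]]'

```text
clock: 13.98
position: [0.5328, 0.2066, 0.1366]
tool_rot: [-2.944, 0.487, -2.766]
force: [-0.7, -0.4, -3.6]
grip_width: 0.0163
```

Run:
```python
from plan import *
rep(observe())
```

```text
t 13.975 along -4.92 lat [-0.4 -0.3 -0.2] angerr deg 0.09 F [-0.7 -0.4 -3.6] Fax -2.76 M [0.08 0.84 0.05] w 0.0163
```

Request:
move_arm --motion '[[[-10, 0.3, 17.3], [0, 0, 0]], [[2, -0.05, -3.5], [0, 0, 0]], [[2, -0.05, -3.5], [0, 0, 0]]]'

```text
clock: 14.35
position: [0.5345, 0.2066, 0.1335]
tool_rot: [-2.944, 0.487, -2.766]
force: [-0.5, -0.1, -4.1]
grip_width: 0.0166
```

Run:
```python
from plan import *
rep(observe())
shot('side','s7')
a=cv2.imread('pics/s7.png');cv2.imwrite('pics/s7z.png',cv2.resize(a[130:190,180:260],None,fx=9,fy=9,interpolation=2))
```

```text
t 14.35 along -8.52 lat [-0.5 -0.2 -0.3] angerr deg 0.09 F [-0.5 -0.1 -4.1] Fax -3.25 M [ 0.08  0.78 -0.07] w 0.0166
```

View pics/s7z.png

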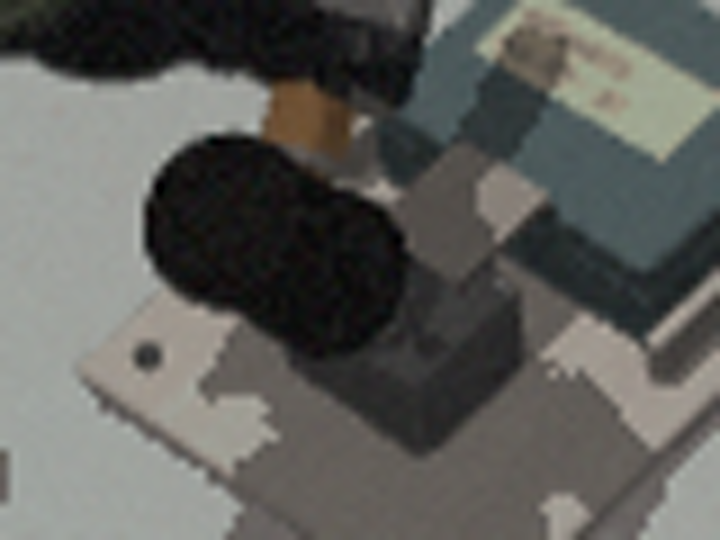

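Request:
move_arm --motion '[[[0.5, 0, -0.9], [0, 0, 0]], [[1, 0, -1.7], [0, 0, 0]]]'

```text
clock: 14.65
position: [0.5356, 0.2067, 0.1323]
tool_rot: [-2.945, 0.488, -2.766]
force: [-6.0, -0.6, 9.3]
grip_width: 0.0158
```

Run:
```python
from plan import *
rep(observe())
```

```text
t 14.65 along -10.14 lat [-0.2 -0.  -0.1] angerr deg 0.02 F [-6.  -0.6  9.3] Fax 11.1 M [-0.13  0.9  -0.14] w 0.0158
```

Request:
move_arm --motion '[[[-10, 0.3, 17.3], [0, 0, 0]], [[0.5, 0, -0.9], [0, 0, 0]], [[0.5, 0, -0.9], [0, 0, 0]]]'

```text
clock: 15.02
position: [0.5363, 0.2071, 0.1308]
tool_rot: [-2.945, 0.488, -2.765]
force: [-6.2, 2.0, 8.0]
grip_width: 0.0161
```

Run:
```python
from plan import *
rep(observe())
```

```text
t 15.025 along -11.72 lat [-0.3  0.4 -0.2] angerr deg 0.04 F [-6.2  2.   8. ] Fax 10.08 M [ 0.16  1.15 -0.02] w 0.0161
```

Request:
move_arm --motion '[[[-10, 0.3, 17.3], [0, 0, 0]], [[0.5, 0, -0.9], [0, 0, 0]], [[0.5, 0, -0.9], [0, 0, 0]]]'

```text
clock: 15.4
position: [0.5369, 0.2071, 0.1298]
tool_rot: [-2.945, 0.488, -2.765]
force: [-3.3, 1.5, 5.6]
grip_width: 0.0162
```

Run:
```python
from plan import *
rep(observe())
```

```text
t 15.4 along -12.87 lat [-0.3  0.4 -0.2] angerr deg 0.04 F [-3.3  1.5  5.6] Fax 6.52 M [0.3  0.87 0.07] w 0.0162
```

Request:
move_arm --motion '[[[-10, 0.3, 17.3], [0, 0, 0]], [[0.5, 0, -0.9], [0, 0, 0]], [[0.5, 0, -0.9], [0, 0, 0]]]'

```text
clock: 15.78
position: [0.5381, 0.2075, 0.1297]
tool_rot: [-2.945, 0.49, -2.765]
force: [-5.6, 2.9, 19.5]
grip_width: 0.0162
```

Run:
```python
from plan import *
rep(observe())
```

```text
t 15.775 along -13.71 lat [0.6 0.8 0.3] angerr deg 0.08 F [-5.6  2.9 19.5] Fax 19.73 M [0.24 0.41 0.11] w 0.0162
```

Request:
move_arm --motion '[[[0, 0, 0], [0, 0, 0]], [[0, 0, 0], [0, 0, 0]]]'

```text
clock: 16.02
position: [0.5377, 0.2074, 0.13]
tool_rot: [-2.945, 0.489, -2.765]
force: [-3.5, 2.2, 14.0]
grip_width: 0.0163
```

Run:
```python
from plan import *
rep(observe())
```

```text
t 16.025 along -13.24 lat [0.4 0.7 0.2] angerr deg 0.07 F [-3.5  2.2 14. ] Fax 13.94 M [0.32 0.28 0.12] w 0.0163
```

Run:
```python
from plan import *
o,f=shot('wrist','w8'); rep(o)
a=cv2.imread('pics/w5.png').astype(int);b=cv2.imread('pics/w8.png').astype(int)
for n,i in(('w5',a),('w8',b)):
    dark=(i.max(2)<45); 
    lab=cv2.connectedComponents(dark.astype(np.uint8))[1]
    r=dark[200]; print(n,[ (np.nonzero(dark[y])[0].min(),np.nonzero(dark[y])[0].max()) for y in(150,200,230,260)],np.nonzero(dark[:,280])[0][[0,-1]], np.nonzero(~dark[150:,280])[0][:2]+150)
shot('side','s8'); a=cv2.imread('pics/s8.png');cv2.imwrite('pics/s8z.png',cv2.resize(a[130:190,180:260],None,fx=9,fy=9,interpolation=2))
```

```text
t 16.025 along -13.24 lat [0.4 0.7 0.2] angerr deg 0.07 F [-3.5  2.2 14. ] Fax 13.94 M [0.32 0.28 0.12] w 0.0163
w5 [(np.int64(219), np.int64(323)), (np.int64(207), np.int64(363)), (np.int64(202), np.int64(350)), (np.int64(213), np.int64(345))] [110 419] [290 291]
w8 [(np.int64(225), np.int64(334)), (np.int64(195), np.int64(345)), (np.int64(193), np.int64(346)), (np.int64(204), np.int64(354))] [107 419] [301 302]
```

View pics/w8.png

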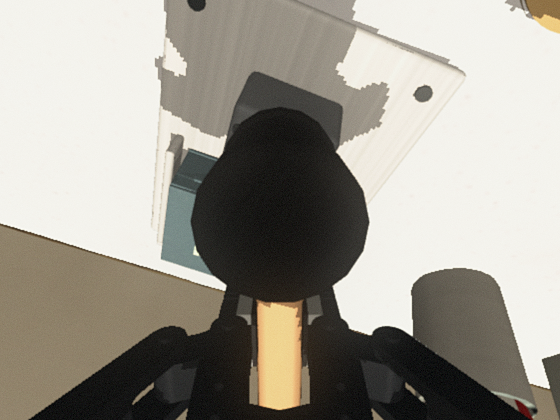

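View pics/s8z.png

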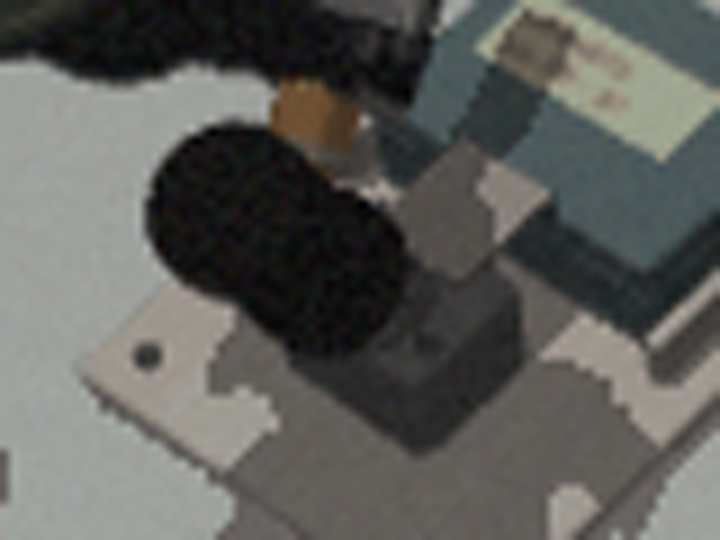

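```bash
cat >> h.py <<'E'
def headproj(f,th,hx=.0535,n=40):
    # predicted wrist-image extents of the head's upper rim when mallet pitched by th (head up) about grasp point, tool frame
    Ti=np.linalg.inv(f['mount']); out=[]
    for a in np.linspace(0,2*np.pi,n,endpoint=False):
        p=np.array([hx+.023*np.cos(a),.023*np.sin(a),-.0295])-[0,0,.006]
        p=R.from_euler('y',th).apply(p)+[0,0,.006]
        q=Ti[:3,:3]@p+Ti[:3,3]; out.append([f['fx']*q[0]/q[2]+f['cx'],f['fy']*q[1]/q[2]+f['cy']])
    out=np.array(out); return out[:,1].max(),out[:,0].min(),out[:,0].max()
E
python3 - <<'E'
from h import *
f=grab_frame('wrist')
for hx in(.0535,.056):
  for th in np.radians([0,-0,2,4,6,8,10]): print(hx,np.degrees(th).round(), np.round(headproj(f,th,hx),1))
for n in('w4','w5','w8'):
    a=cv2.imread('pics/%s.png'%n); print(n,a[280:310:2,280].astype(int).sum(1), [int(x) for x in a[225,185:200].astype(int).sum(1)],[int(x) for x in a[225,360:376].astype(int).sum(1)])
E
```

```text
0.0535 0.0 [295.4 189.9 370.1]
0.0535 0.0 [295.4 189.9 370.1]
0.0535 2.0 [301.5 188.5 371.5]
0.0535 4.0 [307.6 187.1 373. ]
0.0535 6.0 [313.8 185.7 374.4]
0.0535 8.0 [320.1 184.3 375.7]
0.0535 10.0 [326.4 183.  377. ]
0.056 0.0 [287.5 189.1 370.9]
0.056 0.0 [287.5 189.1 370.9]
0.056 2.0 [293.7 187.6 372.5]
0.056 4.0 [300.  186.1 374. ]
0.056 6.0 [306.5 184.6 375.5]
0.056 8.0 [313.  183.1 377. ]
0.056 10.0 [319.6 181.6 378.5]
w4 [ 79  82  80  76  62  70 330 366 358 371 356 359 358 362 370] [468, 470, 475, 481, 488, 483, 478, 480, 488, 421, 207, 93, 103, 108, 84] [105, 91, 98, 208, 399, 476, 474, 473, 479, 479, 477, 480, 479, 481, 472, 481]
w5 [ 92  90  96  84  67 244 374 372 381 372 374 372 384 381 381] [712, 693, 662, 676, 678, 687, 674, 527, 384, 393, 295, 145, 148, 137, 144] [149, 125, 158, 473, 714, 721, 715, 713, 709, 712, 710, 709, 715, 710, 713, 713]
w8 [ 93  86 100 101 110  84 106 106  96 101  94 266 462 601 595] [400, 384, 397, 389, 398, 363, 195, 101, 101, 120, 129, 133, 113, 124, 128] [163, 174, 156, 164, 169, 168, 148, 152, 366, 650, 735, 722, 718, 719, 718, 718]
```

Request:
move_arm --motion '[[[-15, 0.4, 26], [0, 0, 0]], [[-35, 0.9, 60.6], [0, 0, 0]], [[-35, 0.9, 60.6], [0, 0, 0]]]'

```text
clock: 16.55
position: [0.5017, 0.2082, 0.1913]
tool_rot: [-2.946, 0.49, -2.766]
force: [0.3, -0.2, -3.8]
grip_width: 0.0162
```

Run:
```python
from h import *
o,f=shot('wrist','w9'); rep(o); print(o['qpos'].round(2))
shot('side','s9'); a=cv2.imread('pics/s9.png');cv2.imwrite('pics/s9z.png',np.hstack([cv2.resize(x[145:185,200:250],None,fx=8,fy=8,interpolation=2) for x in (cv2.imread('pics/s5.png'),a)]))
cv2.imwrite('pics/s9y.png',cv2.resize(a[90:190,150:270],None,fx=6,fy=6,interpolation=2))
a=cv2.imread('pics/w9.png'); print(a[280:310:2,280].astype(int).sum(1), [int(x) for x in a[225,185:200].astype(int).sum(1)],[int(x) for x in a[225,360:376].astype(int).sum(1)])
```

```text
t 16.55 along 57.86 lat [-0.   0.6 -0. ] angerr deg 0.1 F [ 0.3 -0.2 -3.8] Fax -3.39 M [0.14 0.78 0.03] w 0.0162
[-0.84  0.37  0.19  2.25  1.16  0.29  0.13]
[109  90  74  82  90  99 100  97  92  95 276 358 488 603 585] [380, 392, 381, 387, 396, 394, 317, 186, 117, 120, 142, 131, 134, 132, 119] [159, 145, 153, 161, 173, 136, 147, 340, 650, 734, 724, 717, 719, 711, 712, 714]
```

View pics/s9z.png

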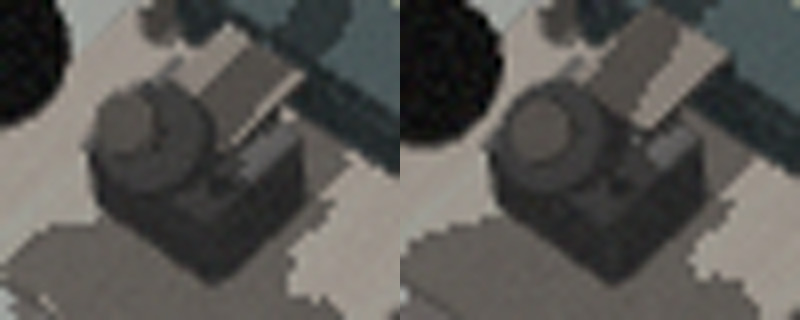

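View pics/s9y.png

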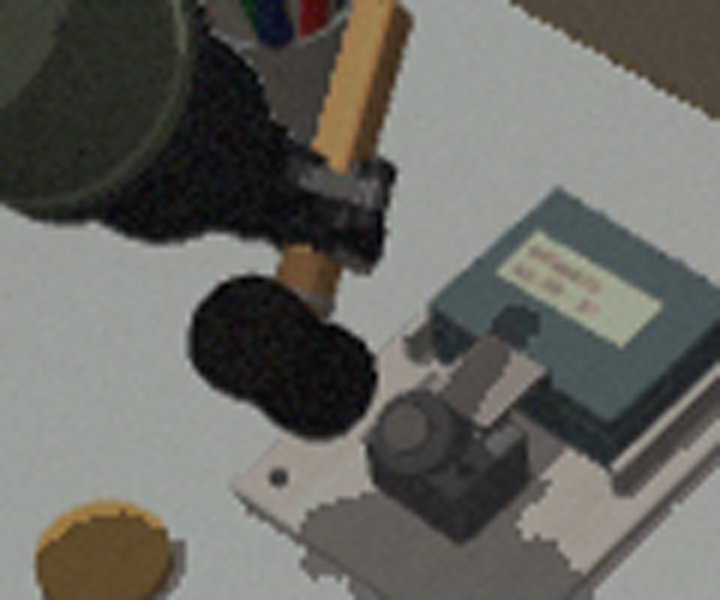

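View pics/w9.png

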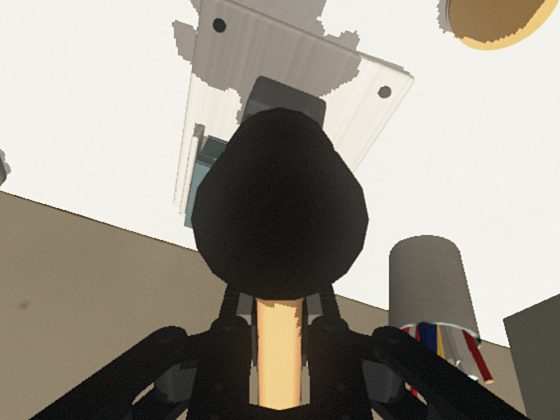

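Run:
```python
from h import *
fs=grab_frame('side')
for d in(0,.005,.01,.014): print(d,proj(fs,PIN-AX*d))
a=cv2.imread('pics/s9.png');b=cv2.imread('pics/s5.png')
cv2.imwrite('pics/s9x.png',np.hstack([cv2.convertScaleAbs(cv2.resize(x[150:172,206:232],None,fx=15,fy=15,interpolation=2),alpha=1.7) for x in (b,a)]))
```

```text
0 [214.66659976 159.43783514]
0.005 [215.55755254 159.90050878]
0.01 [216.44183587 160.35971895]
0.014 [217.1445107  160.72461945]
```

View pics/s9x.png

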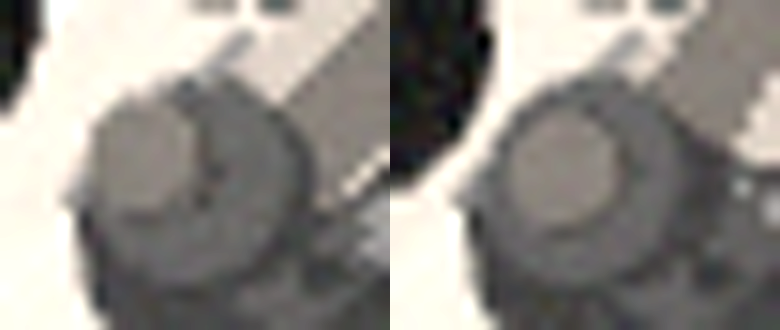

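```bash
cat >> h.py <<'E'
def cyl(th,hx=.0548,ft=.0405,gx=0):
    P=[]
    for z in(ft,ft-.07):
        for a in np.linspace(0,2*np.pi,48,endpoint=False): P.append([hx+.023*np.cos(a)-gx,.023*np.sin(a),z-.006])
    return R.from_euler('y',th).apply(np.array(P))+[gx,0,.006]
def fitth(f,img,pos,rot,T,tool=False,box=None):
    g=cv2.imread(img).max(2); m=(g<48).astype(np.uint8)
    best=[]
    Rt=R.from_euler('xyz',rot)
    for hx in(.052,.0535,.055,.0565):
     for th in np.radians(np.arange(-4,10.1,1)):
        W=Rt.apply(cyl(th,hx))+pos
        px=np.array([proj(f,w,T) for w in W])
        for dx in (np.arange(-3,4) if box else [0]):
         for dy in (np.arange(-3,4) if box else [0]):
          M=np.zeros(m.shape,np.uint8); cv2.fillConvexPoly(M,cv2.convexHull(np.round((px+[dx,dy])*16).astype(np.int32)),1,shift=4)
          x0,x1,y0,y1=box if box else (120,440,60,300)
          A=M[y0:y1,x0:x1]>0;B=m[y0:y1,x0:x1]>0
          best.append((round((A&B).sum()/(A|B).sum(),4),hx,round(np.degrees(th)),dx,dy))
    best.sort(key=lambda a:-a[0]); return best[:6]
E
python3 - <<'E'
from h import *
fs=grab_frame('side'); o=observe()
fr=cv2.imread('pics/s9.png').max(2)
print(face(o)[0],proj(fs,face(o)[0]))
for b in fitth(fs,'pics/s9.png',o['position'],o['tool_rot'],fs['T'],box=(178,215,132,166)): print('s9',b)
for b in fitth(fs,'pics/s5.png',np.array([0.49793228,0.20773948,0.20244825]),[-3.046,.505,-2.941],fs['T'],box=(173,212,132,164)): print('s5',b)
E
```

```text
[0.47873598 0.18931881 0.12874861] [204.3037314  154.36556765]
s9 (np.float64(0.8271), 0.0565, 0, np.int64(0), np.int64(-3))
s9 (np.float64(0.8271), 0.0565, 0, np.int64(1), np.int64(-2))
s9 (np.float64(0.8258), 0.052, -1, np.int64(-1), np.int64(-1))
s9 (np.float64(0.8243), 0.0565, 0, np.int64(-1), np.int64(-3))
s9 (np.float64(0.8241), 0.0535, -2, np.int64(0), np.int64(-1))
s9 (np.float64(0.8231), 0.052, -1, np.int64(-2), np.int64(-1))
s5 (np.float64(0.8174), 0.0535, -2, np.int64(1), np.int64(0))
s5 (np.float64(0.8149), 0.055, -3, np.int64(0), np.int64(-1))
s5 (np.float64(0.8149), 0.055, -3, np.int64(2), np.int64(0))
s5 (np.float64(0.8149), 0.055, 0, np.int64(0), np.int64(-1))
s5 (np.float64(0.8149), 0.055, 0, np.int64(1), np.int64(-1))
s5 (np.float64(0.8149), 0.055, 0, np.int64(1), np.int64(0))
```

Run:
```python
from h import *
f=grab_frame('wrist'); Ti=np.linalg.inv(f['mount'])
def sil(th,hx,ft,dx,dy,gx=0):
    P=cyl(th,hx,ft)@Ti[:3,:3].T+Ti[:3,3]
    px=np.c_[f['fx']*P[:,0]/P[:,2]+f['cx']+dx,f['fy']*P[:,1]/P[:,2]+f['cy']+dy]
    M=np.zeros((420,560),np.uint8); cv2.fillConvexPoly(M,cv2.convexHull(np.round(px*16).astype(np.int32)),1,shift=4); return M>0
from scipy.optimize import minimize
for n in('w4','w5','w8','w9'):
    g=cv2.imread('pics/%s.png'%n).max(2); B=(cv2.GaussianBlur(g,(3,3),0)<62)[90:284,170:390]
    def c(v):
        A=sil(np.radians(v[0]),v[1]/1000,v[2]/1000,v[3],0)[90:284,170:390]; return (A^B).sum()
    best=min((minimize(c,[t0,54.5,f0,0],method='Nelder-Mead',options=dict(initial_simplex=np.array([[t0,54.5,f0,0],[t0+2,54.5,f0,0],[t0,57,f0,0],[t0,54.5,f0+2,0],[t0,54.5,f0,3]]),xatol=.01)) for t0 in(0,3,6) for f0 in (39,42)),key=lambda z:z.fun)
    print(n,best.x.round(2),best.fun,B.sum())
    for ft in(38.5,40.5,42.5):
        g2=min((minimize(lambda v:c([v[0],v[1],ft,v[2]]),[t0,54.5,0],method='Nelder-Mead',options=dict(initial_simplex=np.array([[t0,54.5,0],[t0+2,54.5,0],[t0,57,0],[t0,54.5,3]]))) for t0 in(0,4)),key=lambda z:z.fun); print('   ft',ft,g2.x.round(2),g2.fun)
```

```text
w4 [-3.000e-02  5.166e+01  4.601e+01 -7.800e-01] 237.0 22804
   ft 38.5 [-9.24 47.55 -0.88] 1191.0
   ft 40.5 [-2.37 52.56 -1.74] 1322.0
   ft 42.5 [-1.62 52.08 -0.52] 804.0
w5 [-0.09 51.97 46.36 -1.21] 390.0 22795
   ft 38.5 [-9.97 47.34 -1.21] 1238.0
   ft 40.5 [-3.72 52.03 -1.18] 1568.0
   ft 42.5 [-1.74 52.49 -1.51] 1080.0
w8 [ 3.88 51.52 46.48 -0.81] 274.0 24054
   ft 38.5 [-4.000e-02  5.349e+01 -9.800e-01] 1809.0
   ft 40.5 [ 0.84 52.97 -0.78] 1271.0
   ft 42.5 [ 2.08 52.67 -0.33] 816.0
w9 [ 2.84 51.4  45.99 -0.94] 203.0 23670
   ft 38.5 [-1.28 52.48 -0.44] 1854.0
   ft 40.5 [-0.1  52.43 -1.26] 1320.0
   ft 42.5 [ 0.98 51.93 -1.15] 833.0
```

```bash
cat >> h.py <<'E'
TH=np.radians(3.9); RTH=R.from_euler('y',TH)
FT2=RTH.apply(np.array([.0525,0,.0405])-[0,0,.006])+[0,0,.006]
def face2(o,th=None):
    r=RTH if th is None else R.from_euler('y',th)
    Rt=R.from_euler('xyz',o['tool_rot']); ft=r.apply(np.array([.0525,0,.0405])-[0,0,.006])+[0,0,.006]
    return o['position']+Rt.apply(ft), -(Rt*r).as_matrix()[:,2]
def rep2(o):
    fc,z=face2(o); d=fc-PIN; a=d@AX; lat=d-a*AX
    print('t',o['clock'],'along',round(a*1000,2),'lat',(lat*1000).round(1),'ang',np.degrees(np.arccos(np.clip(z@AX,-1,1))).round(2),'F',o['force'].round(1),'Fnet',round(o['force']@AX+3.35,2),'M',o['moment'].round(2))
E
cat > go2.py <<'E'
from plan import *
import sys
E
python3 - <<'E'
from plan import *
o8=dict(position=np.array([.5377,.2074,.13]),tool_rot=[-2.945,.489,-2.765],clock=0,force=np.array([-3.5,2.2,14]),moment=np.zeros(3)); rep2(o8)
fc,z=face2(o8); a=(fc-PIN)@AX
o=observe(); R0=R.from_euler('xyz',o['tool_rot'])
Rt=hit(200)*RTH.inv(); 
for st in(.015,0): 
    p=PIN+AX*(a+st)-Rt.apply(FT2)
    print(st,((p-o['position'])*1000).round(1),(Rt*R0.inv()).as_rotvec().round(3),[ (z[0].round(2),z[1].round(4)) for z in track(o['qpos'],[(p,Rt)])])
E
```

```text
t 0 along -9.56 lat [-0.6  0.3 -0.3] ang 3.86 F [-3.5  2.2 14. ] Fnet 17.25 M [0. 0. 0.]
0.015 [ 24.4  -0.9 -43.5] [ 0.022 -0.066  0.009] [(array([-0.82,  0.5 ,  0.23,  2.15,  1.55,  0.2 , -0.24]), np.float64(0.0))]
0 [ 31.9  -1.1 -56.5] [ 0.022 -0.066  0.009] [(array([-0.8 ,  0.53,  0.21,  2.14,  1.64,  0.21, -0.34]), np.float64(0.0))]
```

Request:
move_arm --motion '[[[6, -0.2, -11], [0.006, -0.017, 0.002]], [[14, -0.5, -25], [0.013, -0.04, 0.005]], [[22, -0.8, -39], [0.02, -0.06, 0.008]], [[27.4, -0.9, -48.7], [0.022, -0.066, 0.009]], [[27.4, -0.9, -48.7], [0.022, -0.066, 0.009]]]'

```text
clock: 17.42
position: [0.5295, 0.2058, 0.1392]
tool_rot: [-2.939, 0.554, -2.755]
force: [0.0, -0.2, -3.2]
grip_width: 0.0164
```

Run:
```python
from h import *
o=observe(); rep2(o); print(o['qpos'].round(3))
```

```text
t 17.425 along -0.98 lat [-0.7 -0.5 -0.4] ang 0.11 F [ 0.  -0.2 -3.2] Fnet 0.59 M [ 0.02  0.89 -0.05]
[-0.752  0.514  0.126  2.266  1.969  0.301 -0.675]
```

Request:
move_arm --motion '[[[2, 0, -3.5], [0, 0, 0]], [[3.5, -0.1, -6.1], [0, 0, 0]], [[4, -0.1, -6.9], [0, 0, 0]], [[4.2, -0.1, -7.3], [0, 0, 0]]]'

```text
clock: 17.92
position: [0.5338, 0.2067, 0.1337]
tool_rot: [-2.94, 0.557, -2.754]
force: [0.5, -0.5, -3.9]
grip_width: 0.016
```

Run:
```python
from h import *
o=observe(); rep2(o)
```

```text
t 17.925 along -8.08 lat [0.3 0.6 0.1] ang 0.09 F [ 0.5 -0.5 -3.9] Fnet -0.29 M [0.01 0.9  0.04]
```

Request:
move_arm --motion '[[[0.3, 0, -0.5], [0, 0, 0]], [[0.3, 0, -0.5], [0, 0, 0]]]'

```text
clock: 18.18
position: [0.5341, 0.2067, 0.1332]
tool_rot: [-2.94, 0.557, -2.754]
force: [-0.4, -0.4, -2.9]
grip_width: 0.0163
```

Run:
```python
from h import *
o=observe(); rep2(o)
```

```text
t 18.175 along -8.7 lat [0.2 0.6 0.1] ang 0.08 F [-0.4 -0.4 -2.9] Fnet 1.0 M [0.07 0.87 0.05]
```

Request:
move_arm --motion '[[[0.4, 0, -0.7], [0, 0, 0]], [[0.4, 0, -0.7], [0, 0, 0]]]'

```text
clock: 18.42
position: [0.5346, 0.2067, 0.1326]
tool_rot: [-2.94, 0.557, -2.754]
force: [-3.3, 0.4, 5.3]
grip_width: 0.0164
```

Run:
```python
from h import *
o=observe(); rep2(o)
```

```text
t 18.425 along -9.45 lat [0.4 0.7 0.2] ang 0.1 F [-3.3  0.4  5.3] Fnet 9.57 M [-0.04  0.84  0.02]
```

Request:
move_arm --motion '[[[0.25, 0, -0.43], [0, 0, 0]], [[0.25, 0, -0.43], [0, 0, 0]]]'

```text
clock: 18.68
position: [0.535, 0.2068, 0.1324]
tool_rot: [-2.94, 0.558, -2.754]
force: [-5.5, -0.0, 11.1]
grip_width: 0.0159
```

Run:
```python
from h import *
o=observe(); rep2(o)
```

```text
t 18.675 along -9.8 lat [0.6 0.8 0.3] ang 0.13 F [-5.5 -0.  11.1] Fnet 15.72 M [-0.2   0.92 -0.11]
```

Request:
move_arm --motion '[[[0.2, 0, -0.35], [0, 0, 0]], [[0.2, 0, -0.35], [0, 0, 0]]]'

```text
clock: 18.92
position: [0.5352, 0.2068, 0.1323]
tool_rot: [-2.94, 0.558, -2.754]
force: [-7.2, -0.7, 15.5]
grip_width: 0.016
```

Run:
```python
from h import *
o,f=shot('wrist','w10'); rep2(o)
```

```text
t 18.925 along -10.08 lat [0.7 0.8 0.4] ang 0.15 F [-7.2 -0.7 15.5] Fnet 20.38 M [-0.3   0.97 -0.17]
```

```bash
cat > th.py <<'E'
from h import *
from scipy.optimize import minimize
def theta(img,mount,fx,fy,cx,cy):
    Ti=np.linalg.inv(mount)
    def sil(th,hx,ft,dx):
        P=cyl(th,hx,ft)@Ti[:3,:3].T+Ti[:3,3]
        px=np.c_[fx*P[:,0]/P[:,2]+cx+dx,fy*P[:,1]/P[:,2]+cy]
        M=np.zeros((420,560),np.uint8); cv2.fillConvexPoly(M,cv2.convexHull(np.round(px*16).astype(np.int32)),1,shift=4); return M>0
    g=cv2.imread(img).max(2); B=(cv2.GaussianBlur(g,(3,3),0)<62)[90:284,170:390]
    c=lambda v:(sil(np.radians(v[0]),v[1]/1000,v[2]/1000,v[3])[90:284,170:390]^B).sum()
    b=min((minimize(c,[t0,52,f0,-1],method='Nelder-Mead',options=dict(initial_simplex=np.array([[t0,52,f0,-1],[t0+2,52,f0,-1],[t0,54,f0,-1],[t0,52,f0+2,-1],[t0,52,f0,1]]),xatol=.01)) for t0 in(0,3,6) for f0 in (43,46)),key=lambda z:z.fun)
    return b.x.round(2),b.fun
E
python3 - <<'E'
from th import *
f=grab_frame('wrist'); print(theta('pics/w10.png',f['mount'],f['fx'],f['fy'],f['cx'],f['cy']))
rep2(observe())
E
```

```text
(array([ 3.99, 51.58, 45.89, -1.3 ]), np.float64(319.0))
t 19.025 along -10.08 lat [0.7 0.8 0.4] ang 0.14 F [-6.9  0.1 14.7] Fnet 19.48 M [-0.34  0.93 -0.19]
```

View pics/w10.png

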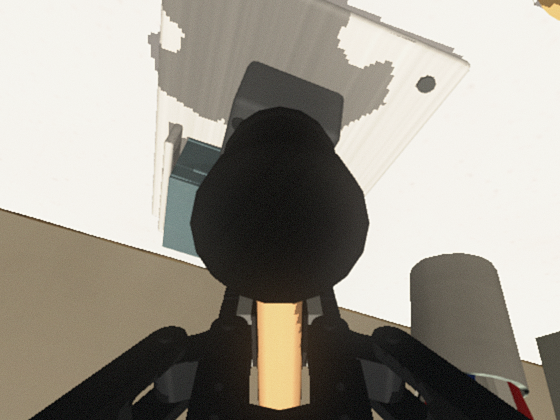

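Request:
move_arm --motion '[[[0.1, 0, -0.2], [0, 0, 0]], [[0.1, 0, -0.2], [0, 0, 0]], [[0.1, 0, -0.2], [0, 0, 0]]]'

```text
clock: 19.4
position: [0.5353, 0.2069, 0.1321]
tool_rot: [-2.94, 0.558, -2.754]
force: [-8.3, -0.6, 17.9]
grip_width: 0.0161
```

Run:
```python
from h import *
rep2(observe())
```

```text
t 19.4 along -10.22 lat [0.7 0.8 0.4] ang 0.15 F [-8.3 -0.6 17.9] Fnet 23.02 M [-0.37  0.95 -0.14]
```

Seated and bearing at about 23 N, square. Retreat and look at the pin.

Request:
move_arm --motion '[[[-3, 0.1, 5.2], [0, 0, 0]], [[-12, 0.3, 21], [0, 0, 0]], [[-30, 0.8, 52], [0, 0, 0]], [[-45, 1.2, 78], [0, 0, 0]], [[-45, 1.2, 78], [0, 0, 0]]]'

```text
clock: 20.02
position: [0.4896, 0.2087, 0.2105]
tool_rot: [-2.941, 0.559, -2.754]
force: [-0.4, 0.8, -3.2]
grip_width: 0.0166
```

Run:
```python
from th import *
o,f=shot('wrist','w11'); print(theta('pics/w11.png',f['mount'],f['fx'],f['fy'],f['cx'],f['cy'])); rep2(o); print(o['qpos'].round(3),o['position'],o['tool_rot'])
_,_=shot('side','s11'); _,ft=shot('top','t11')
a=cv2.imread('pics/s11.png');b=cv2.imread('pics/s9.png')
cv2.imwrite('pics/s11x.png',np.hstack([cv2.convertScaleAbs(cv2.resize(x[150:172,206:232],None,fx=15,fy=15,interpolation=2),alpha=1.7) for x in (b,a)]))
np.savez('st.npz',q=o['qpos'],p=o['position'],r=o['tool_rot'])
```

```text
(array([ 2.72, 51.37, 45.81, -0.95]), np.float64(206.0))
t 20.025 along 80.46 lat [0.3 1.6 0.2] ang 0.22 F [-0.4  0.8 -3.2] Fnet 0.76 M [0.02 0.95 0.03]
[-1.06   0.34   0.412  2.313  1.383  0.228 -0.125] [0.48956725 0.20874044 0.21046772] [-2.94105606  0.55858076 -2.75351436]
```

View pics/s11x.png

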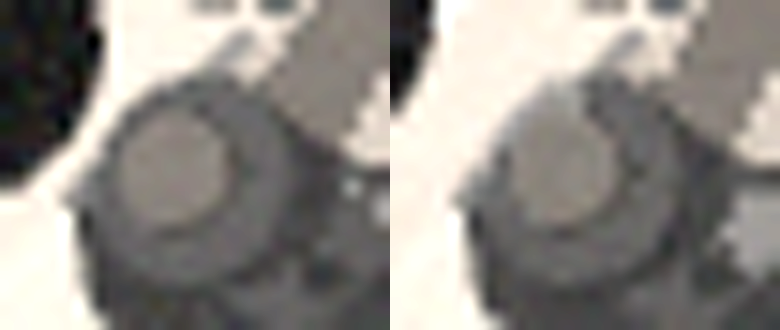

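View pics/s11.png

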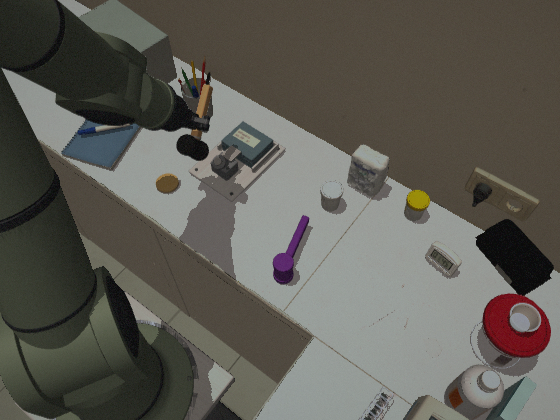

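Run:
```python
from plan import *
ft=grab_frame('top')
for d in outline_of('mallet_grip','top'):
    ys,xs=np.nonzero(d['pixels'])
    if xs.min()<270 or d['score']<.4: continue
    P=np.array([atz(ft,[x,y],.045) for x,y in zip(xs,ys)]); print(d['score'],P[:,:2].min(0),P[:,:2].max(0),P[P[:,0].argmax()])
for d in outline_of('specimen_cup','top'): print('cup',atz(ft,d['pixel'],.06))
for d in outline_of('dish','top'): print('dish',atz(ft,d['pixel'],.015))
th=np.radians(2.75); o=observe()
Ru=lambda yaw,t=th:R.from_euler('xyz',[np.pi,0,yaw])*R.from_euler('y',-t)
ftv=R.from_euler('y',th).apply(np.array([.0525,0,.0405])-[0,0,.006])+[0,0,.006]
for yd in(180,160,200):
    Rp=Ru(np.radians(yd)); 
    fp=np.array([.50,.025,0]); pp=fp-Rp.apply(ftv)
    print(yd,pp)
    rows(o['qpos'],o['position'],R.from_euler('xyz',o['tool_rot']),[(pp+[0,0,.12],Rp),(pp,Rp)],lp=.05,lr=.1)
```

```text
0.66 [ 0.36621723 -0.12553015] [ 0.52953832 -0.05824046] [ 0.52953832 -0.06436562  0.045     ]
cup [ 0.60838347 -0.08319565  0.06      ]
180 [0.55221213 0.025      0.04049309]
[-0.92  0.35  0.44  2.24  0.65  0.16  0.69] v/lim70 3.09 0.0 0.0
[-0.69  0.34  0.25  2.22  0.49  0.23  0.87] v/lim70 1.4 0.0 0.07
[-0.51  0.35  0.12  2.18  0.35  0.3   1.03] v/lim70 1.1 0.0 0.14
[-0.37  0.38  0.03  2.13  0.24  0.38  1.16] v/lim70 0.84 0.0 0.22
[-0.26  0.41 -0.01  2.07  0.15  0.47  1.26] v/lim70 0.64 0.0 0.31
[-0.18  0.45 -0.04  2.01  0.09  0.56  1.33] v/lim70 0.5 0.0 0.4
[-0.11  0.5  -0.04  1.93  0.04  0.66  1.38] v/lim70 0.4 0.0 0.5
[-0.11  0.56 -0.04  1.97  0.05  0.57  1.38] v/lim70 0.38 0.0 0.41
[-0.11  0.63 -0.04  1.99  0.06  0.47  1.37] v/lim70 0.41 0.0 0.31
[-0.12  0.7  -0.04  2.01  0.08  0.38  1.35] v/lim70 0.44 0.0 0.22
CALL [[[8.8, -26.0, -6.9], [0.014, 0.077, -0.045]], [[17.7, -52.1, -13.8], [0.027, 0.153, -0.09]], [[26.5, -78.1, -20.7], [0.041, 0.23, -0.136]], [[35.4, -104.1, -27.6], [0.054, 0.307, -0.181]], [[44.2, -130.1, -34.5], [0.068, 0.383, -0.226]], [[53.0, -156.2, -41.4], [0.
[... 1985 characters left out ...]
 0.59 0.0 0.39
[-0.05  0.5  -0.16  1.93  0.11  0.67  1.65] v/lim70 0.46 0.0 0.5
[-0.06  0.56 -0.15  1.96  0.13  0.58  1.63] v/lim70 0.38 0.0 0.42
[-0.06  0.63 -0.14  1.99  0.15  0.49  1.61] v/lim70 0.41 0.0 0.33
[-0.07  0.7  -0.12  2.    0.17  0.4   1.59] v/lim70 0.44 0.0 0.24
CALL [[[9.8, -27.4, -8.0], [0.0, 0.09, 0.004]], [[19.6, -54.8, -16.1], [0.0, 0.181, 0.008]], [[29.4, -82.2, -24.1], [0.0, 0.271, 0.012]], [[39.2, -109.6, -32.2], [0.0, 0.362, 0.016]], [[48.9, -136.9, -40.2], [0.0, 0.452, 0.02]], [[58.7, -164.3, -48.2], [0.001, 0.543, 0.024]], [[58.7, -164.3, -88.2], [0.001, 0.543, 0.024]], [[58.7, -164.3, -128.2], [0.001, 0.543, 0.024]], [[58.7, -164.3, -168.2], [0.001, 0.543, 0.024]]]
```

Request:
move_arm --motion '[[[2, -6, 0], [0.003, 0.02, -0.01]], [[6, -15, 0], [0.007, 0.045, -0.025]], [[10, -26, 0], [0.014, 0.077, -0.045]], [[14, -39, -2], [0.02, 0.115, -0.068]], [[18, -52, -5], [0.027, 0.153, -0.09]], [[27, -78, -10], [0.041, 0.23, -0.136]], [[35, -104, -20], [0.054, 0.307, -0.181]], [[44, -130, -30], [0.068, 0.383, -0.226]], [[53, -156, -40], [0.082, 0.46, -0.271]], [[62, -182, -48], [0.095, 0.537, -0.316]], [[62, -182, -80], [0.095, 0.537, -0.316]], [[62, -182, -80], [0.095, 0.537, -0.316]]]'

```text
clock: 21.88
position: [0.5507, 0.0248, 0.1271]
tool_rot: [3.141, 0.044, 3.141]
force: [0.2, 0.3, -2.8]
grip_width: 0.0162
```

Run:
```python
from th import *
from plan import *
o,f=shot('wrist','w12'); print(theta('pics/w12.png',f['mount'],f['fx'],f['fy'],f['cx'],f['cy'])); 
th=np.radians(2.75)
fc,z=face2(o,th); print(o['qpos'].round(2),o['position'],o['tool_rot'],'face',fc,z,'F',o['force'])
Rp=R.from_euler('xyz',[np.pi,0,np.pi])*R.from_euler('y',-th); print((Rp*R.from_euler('xyz',o['tool_rot']).inv()).as_rotvec())
shot('side','s12')
```

```text
(array([ 2.07, 50.47, 46.05, -2.39]), np.float64(424.0))
[-0.01  0.57 -0.2   1.93  0.2   0.62  1.24] [0.55074957 0.02478352 0.12713679] [3.14136689 0.04402712 3.14110585] face [0.49837713 0.02481758 0.08685127] [ 3.96931220e-03 -2.27436752e-04  9.99992096e-01] F [ 0.24463948  0.27135447 -2.79818406]
[-0.00022649 -0.00396938  0.00047642]
```

View pics/s12.png

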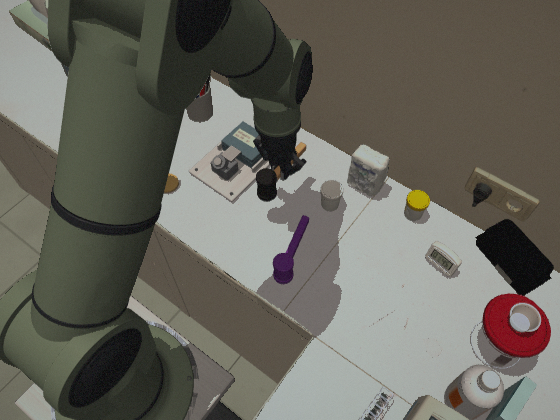

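Request:
move_arm --motion '[[[0, 0, -20], [0, -0.004, 0]], [[0, 0, -45], [0, -0.004, 0]], [[0, 0, -65], [0, -0.004, 0]], [[0, 0, -77], [0, -0.004, 0]], [[0, 0, -82], [0, -0.004, 0]], [[0, 0, -82], [0, -0.004, 0]]]'

```text
clock: 22.72
position: [0.5523, 0.0259, 0.0478]
tool_rot: [3.141, 0.053, -3.141]
force: [-0.1, -0.5, -2.5]
grip_width: 0.0161
```

Run:
```python
from th import *
o,f=shot('wrist','w13'); print(theta('pics/w13.png',f['mount'],f['fx'],f['fy'],f['cx'],f['cy'])); 
fc,z=face2(o,np.radians(2.75)); print('face',fc,z,'F',o['force'],o['moment'])
```

```text
(array([ 2.3 , 50.79, 45.62, -2.21]), np.float64(173.0))
face [0.50031654 0.02587976 0.00708608] [-0.00516057 -0.00107776  0.9999861 ] F [-0.12530914 -0.48042486 -2.54997646] [ 0.00706451 -0.07556424 -0.06170566]
```

View pics/w13.png

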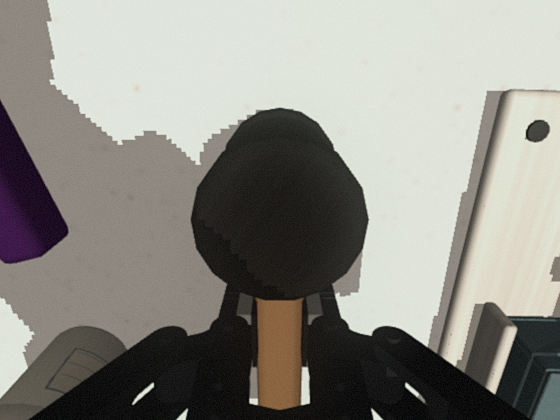

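Request:
move_arm --motion '[[[0, 0, -3], [0, -0.003, 0]], [[0, 0, -6], [0, -0.003, 0]], [[0, 0, -6.5], [0, -0.003, 0]], [[0, 0, -6.5], [0, -0.003, 0]]]'

```text
clock: 23.28
position: [0.5521, 0.0258, 0.0409]
tool_rot: [3.141, 0.056, -3.141]
force: [-0.6, 0.2, -3.9]
grip_width: 0.0164
```

Run:
```python
from h import *
o=observe();fc,z=face2(o,np.radians(2.75)); print('face',fc,z,'F',o['force'],o['moment'])
```

```text
face [5.00173352e-01 2.57920515e-02 1.21723782e-06] [-0.00762522 -0.00107563  0.99997035] F [-0.63583306  0.18944862 -3.90977978] [ 0.02711682 -0.04455309  0.01931197]
```

Request:
move_arm --motion '[[[0, 0, -0.5], [0, 0.008, 0]], [[0, 0, -0.8], [0, 0.008, 0]], [[0, 0, -0.8], [0, 0.008, 0]]]'

```text
clock: 23.65
position: [0.5523, 0.0258, 0.0402]
tool_rot: [3.14, 0.048, -3.141]
force: [0.2, 0.2, -1.6]
grip_width: 0.0161
```

Run:
```python
from h import *
o=observe();fc,z=face2(o,np.radians(2.75)); print('face',fc,z,'F',o['force'],o['moment'])
```

```text
face [ 5.00060698e-01  2.58043641e-02 -2.70113806e-04] [-7.32891898e-05 -1.20087556e-03  9.99999276e-01] F [ 0.2392732   0.1593747  -1.61869547] [-0.02984789 -0.13908714 -0.05503655]
```

Request:
move_arm --motion '[[[0, 0, -0.4], [0, 0, 0]], [[0, 0, -0.7], [0, 0, 0]], [[0, 0, -0.7], [0, 0, 0]]]'

```text
clock: 24.02
position: [0.5525, 0.0258, 0.0399]
tool_rot: [3.141, 0.049, -3.141]
force: [-1.0, -0.3, 10.4]
grip_width: 0.0161
```

Run:
```python
from th import *
o,f=shot('wrist','w14');print(theta('pics/w14.png',f['mount'],f['fx'],f['fy'],f['cx'],f['cy']));fc,z=face2(o,np.radians(2.75)); print('face',fc,z,'F',o['force'],o['moment'])
```

```text
(array([ 2.59, 50.7 , 45.35, -2.26]), np.float64(183.0))
face [ 0.50026899  0.02582157 -0.00061243] [-5.55143932e-04 -1.08675335e-03  9.99999255e-01] F [-0.95996431 -0.33749941 10.35827367] [-0.06690314  0.36031012 -0.03307965]
```

Request:
move_arm --motion '[[[0, 0, 0.4], [0, 0, 0]], [[0, 0, 0.4], [0, 0, 0]]]' --grip_force 20

```text
clock: 24.32
position: [0.5524, 0.0258, 0.0401]
tool_rot: [3.14, 0.048, -3.141]
force: [1.2, -0.0, 5.7]
grip_width: 0.0164
```

Request:
move_arm --motion '[[[0, 0, 0], [0, 0, 0]], [[0, 0, 0], [0, 0, 0]], [[0, 0, 0], [0, 0, 0]], [[0, 0, 0], [0, 0, 0]], [[0, 0, 0], [0, 0, 0]]]' --jaw 46

```text
clock: 24.95
position: [0.5521, 0.0258, 0.0398]
tool_rot: [3.14, 0.048, -3.141]
force: [-0.5, 0.9, -0.2]
grip_width: 0.0457
```

Run:
```python
from th import *
o,f=shot('wrist','w15');print(o['clock'],o['position'],o['tool_rot'],o['force'],o['grip_width'])
```

```text
24.95 [0.55206017 0.02580094 0.03978681] [ 3.14048703  0.04763079 -3.14082269] [-0.52258807  0.86996389 -0.24254436] 0.04573504041848297
```

View pics/w15.png

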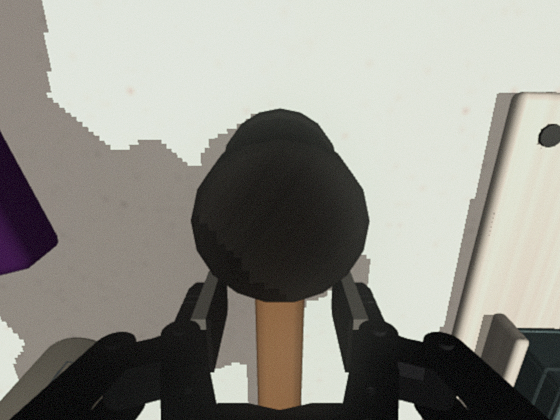

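Request:
move_arm --motion '[[[0, 0, 5], [0, 0, 0]], [[0, 0, 20], [0, 0, 0]], [[0, 0, 50], [0, 0, 0]], [[0, 0, 90], [0, 0, 0]], [[0, 0, 130], [0, 0, 0]], [[0, 0, 170], [0, 0, 0]], [[0, 0, 180], [0, 0, 0]], [[0, 0, 180], [0, 0, 0]]]'

```text
clock: 26.0
position: [0.5521, 0.0257, 0.2206]
tool_rot: [3.141, 0.049, -3.141]
force: [0.1, 1.0, -1.0]
grip_width: 0.0458
```

Run:
```python
from th import *
o,f=shot('wrist','w16');print(o['clock'],o['position'],o['force'])
shot('side','s16'); _,ft=shot('top','t16')
for l in ['specimen_cup','timer','dish']:
    for c in('top',): print(l,[(d['pixel'],round(d['score'],2)) for d in outline_of(l,c)])
a=cv2.imread('pics/s16.png');cv2.imwrite('pics/s16z.png',cv2.resize(a[110:330,150:480],None,fx=2.4,fy=2.4,interpolation=2))
```

```text
26.0 [0.55214678 0.02569529 0.22060622] [ 0.14362511  0.98490176 -0.97872522]
specimen_cup [([288.5, 172.1], 0.7)]
timer [([385.2, 162.6], 0.52)]
dish [([165.0, 235.3], 0.54)]
```

View pics/s16z.png

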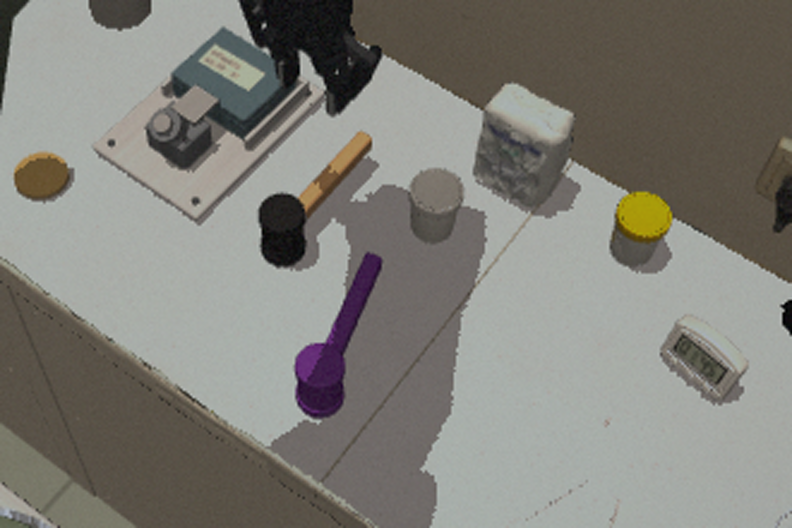

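View pics/w16.png

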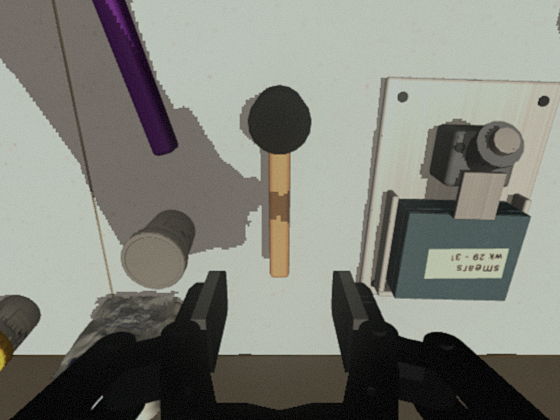

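Run:
```python
import cv2
a=cv2.imread('pics/w16.png')[110:200,420:540];cv2.imwrite('pics/w16z.png',cv2.resize(a,None,fx=6,fy=6,interpolation=2))
```

```text
(no output)
```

View pics/w16z.png

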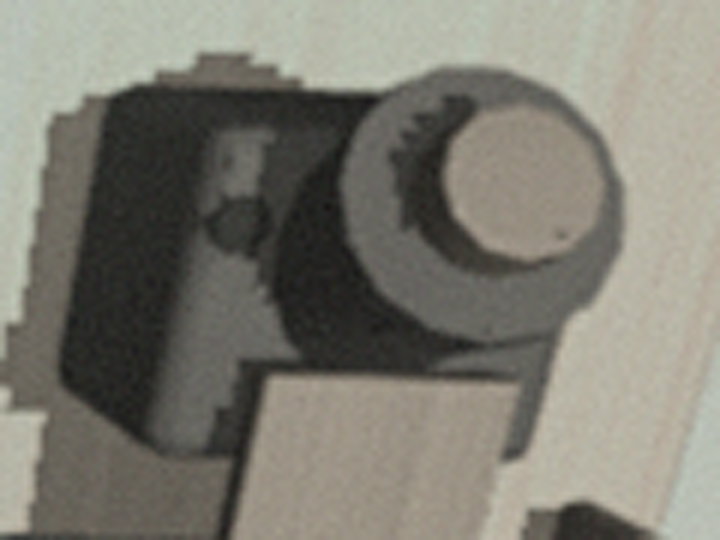

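Run:
```python
from h import *
f=grab_frame('wrist');o=observe();T=wristT(o,f)
H=PIN-AX*.0098
def circ(c,r):
    u=np.cross(AX,[0,1,0]);u/=np.linalg.norm(u);v=np.cross(AX,u)
    P=np.array([proj(f,c+r*(np.cos(a)*u+np.sin(a)*v),T) for a in np.linspace(0,2*np.pi,60)]);P=(P-[420,110])*6
    return P.min(0).round(),P.max(0).round()
for g in(.008,.009,.010,.012): 
    t=circ(H,.010);m=circ(H-AX*g,.018); print(g,'head',t,'mouth',m,'left gap',t[0]-m[0],'right',m[1]-t[1])
```

```text
0.008 head (array([451., 112.]), array([619., 274.])) mouth (array([346.,  74.]), array([640., 358.])) left gap [105.  38.] right [21. 84.]
0.009 head (array([451., 112.]), array([619., 274.])) mouth (array([342.,  77.]), array([634., 360.])) left gap [109.  35.] right [15. 86.]
0.01 head (array([451., 112.]), array([619., 274.])) mouth (array([337.,  80.]), array([628., 362.])) left gap [114.  32.] right [ 9. 88.]
0.012 head (array([451., 112.]), array([619., 274.])) mouth (array([329.,  86.]), array([618., 366.])) left gap [122.  26.] right [-1. 92.]
```

```bash
python3 -c "
from workcell import *
o=observe();print(o['clock'],o['force'],abs(o['qd']).max()); print(job_done())"
```

```text
26.35 [-0.66615256  0.28385082  0.26747159] 0.0038293805914565056
the job is handed in; nothing more can be done
None
```

The latch pin is home and pressed in, and the mallet stands upright on its face, released. I handed the job in at about 26 s of the 51 s allowed.

**What I did**
- I gripped the wooden mallet by its handle and left the purple one alone.
- I drove the pin down with five short blows along its slant. I then squared the mallet and pressed on the seated head until I read about 23 N net.
- I stood the mallet at about (0.50, 0.03) and let go.

**Last checks**
- **Pin seated:** in the last wrist picture, the pin head and barrel mouth line up as they should for a head sitting on the mouth (8 mm gap). The head did not move between the side pictures before and after the press. Pressing at 16 to 23 N, more than the 11 to 13 N the pin resists with, no longer moved it beyond the small give of the arm and mallet.
- **Bystanders:** the cup, timer and dish appear unmoved.

**What went wrong or is uncertain**
- **Mallet slip:** during the blows the mallet turned about 3 degrees in the grip (about 4 under load), so the last blow or blows were slightly off square. I measured this in the wrist camera and tilted the tool to match, so the press was square to within the measurement (about 0.2 degrees).
- **Peak force:** I only had readings at the end of each move, and the highest was about 23 N. The peaks within the blows were not seen directly.
- **Joint 6:** it came close to its lower limit on one approach (0.164 read, limit 0.16), but I saw no reading past it.

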